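# Set up a fold-down lab tray and tip the milling balls into it

### The arm

A 6-joint arm with a two-finger parallel gripper is mounted at the origin on a cart in front of the work surface, level with it; the furniture and walls round the work are solid. World frame = base frame: x ahead of the robot, y to its left, z up, the work surface at z = 0. Lengths are in m, angles in degrees, forces in N, time in s.
With the tool pointing down it reaches from about 0.4 to 0.825 m from the base axis. Payload 7 kg.
Tool frame: the origin (TCP) lies midway between the tips of the shut fingers; the grasp point (between the pads) lies r.hold_point_z behind it (r.hold_point_z is the distance from the TCP to the grasp point, in m); z points along the fingers, x is the direction in which the jaws open and shut, and the axes are right-handed (so a half turn about z gives the same grasp; the last joint's range is limited). The gripper opens to 88 mm and grips with 3 to 60 N. Pads are 19 mm wide; open, the fingers measure 130 mm over their backs; the gripper's body (78 mm by 193 mm) begins 47 mm behind the grasp point.
Start: joints at [-56.316, 20.546, 0.682, 0, -70.136, -16.507], TCP at [0.199, -0.645, 0.227] pointing down, gripper open.
Joint ranges: [-176.03, 176.03], [-82.01, 121.73], [-58.28, 71.71], [-173.87, 95.51], [-174.79, -0.11], [-173.66, 173.66]. Speed limits (degrees/s): [136.94, 136.94, 172.46, 180, 180, 180].

### API

Orientations are given as [roll, pitch, yaw] about the fixed x, y, z axes, in that order (R = Rz(yaw) Ry(pitch) Rx(roll)).
In Python, from plant import get_state, viewer, close_job, r gives the robot as it stands.
- The arm moves only by the tool apply_moves, never from a script. Its argument "plan" is a list of rows, each a list of 3 entries, a list of its own where there are three numbers: the closure in counts, from 0 (fully open) to 255 (shut), then the shift along the tool's x, y, z in units of 50 mm (1.0 is 50 mm), then the turn about the tool's z in units of 6 degrees (1.0 is 6 degrees). A call has 1 to 12 rows; each row shifts and turns the commanded pose from where the row before left it, along the tool's axes as they then stand; what a row does not reach is not made up. A row lasts 1/8 s, in which the tool goes at most 62.5 mm and 10.7 degrees, less where a joint would pass 70% of its speed; a pose out of reach is approached as far as the arm can. A call is refused whole if a number of a shift passes 1 or a number of a turn 1, either way. A call with a gripper value outside its range is refused whole. The fingers move at their own pace and stop on an object; "squeeze" is the grip in N (left out, the last holds). Time passes only in rows, so rows that do not move let the fingers close. It gives the time, the measured TCP pose, the force and the opening at its end, in the units of the state.
- get_state(): the state, without advancing time (a new reading comes with each control period).
- viewer.capture(name): name is "scene" or "side" or "wrist"; returns a dict with "frame" (480x640x3 uint8, blue, green, red), "K" (3x3 intrinsics, pixels), "R" (3x3) and "t" (3): a world point X has camera coordinates R X + t; the wrist camera has in their place "mount" (4x4, takes a point from camera to tool coordinates, whose origin is the TCP and whose axes are the tool frame's). Camera axes: x right, y down, z forward; pixel columns grow to the right and rows downward; lengths in m; the calibration is good to about 2 mm. A picture is of the moment at which its call begins: read the wrist's pose just before it. There is no depth.
- close_job(): hands the job in, once; it reports no verdict.
The state is a dict: "time_s": time; "joints": joint angles; "qd": joint speeds; "joint_torque": joint torques, N m; "tcp_pos": TCP position; "eef_rot": TCP orientation; "contact_force": force on the tool from outside, world axes, zero at the start; "moment": the same for the moment, N m; "gripper_width": finger opening in m.
Only numpy, scipy, OpenCV 4.12 (cv2) and the standard library are available. Lean on these libraries where they do the work, as an engineer would, in place of code of your own. Each camera call takes 0.05 s, during which the arm holds its last target.

### The job

Set up the blue fold-down tray so that the milling balls can be spread out in it to dry: raise its two eared side walls fully upright first, then lift the front wall up between them until it snaps in behind the white snap fingers. Then tip all six balls out of the steel cup into the standing tray and put the empty cup back down upright on the worktop beside the tray. Leave the other things on the bench where they stand.

Things in the scene. Friction and masses are not known exactly. Their poses are not given: they have to be found in the camera images.
- fold_tray: Blue plastic fold-down tray, fixed. Base 88 x 120 x 5 mm; origin under its centre; x the short way, to the rigid back wall at x = 46 mm, y the long way, z up. Hinge lines 6 mm up: front at x = -46 mm, sides at y = +-62 mm. At the start three hinged walls lie splayed outward just off the worktop. Standing, all are 4 mm thick, 69 mm high and enclose 84 x 120 mm.
- side_l (a joint): Hinge of the side wall on the tray's +y edge, rad: 0 flat outward, 1.571 upright at its stop; starts at 0.30 to 0.46. Stiff (0.22 N m): stays where left. Wall 94 mm long; an ear on its upper half runs on 29 mm past the front and carries a white sprung snap finger, 22 mm long, bent 4 mm inward, 43 mm out from the hinge line, pointing back towards the tray.
- side_r (a joint): Hinge of the side wall on the tray's -y edge, rad: 0 flat outward, 1.571 upright at its stop; starts at 0.30 to 0.46. Stiff (0.22 N m): stays where left. Wall 94 mm long; an ear on its upper half runs on 29 mm past the front and carries a white sprung snap finger, 22 mm long, bent 4 mm inward, 43 mm out from the hinge line, pointing back towards the tray.
- front (a joint): Hinge of the front wall on the tray's -x edge, rad: 0 flat outward, 1.571 upright, stop at 1.60; starts at 0.30 to 0.44. Wall 115 mm wide. A crease spring (to 0.12 N m) folds it back out unless it is pushed to its stop past the snap fingers of both upright side walls, which spring in behind it and hold it above 1.5.
- side_l_edge (a point): middle of the free edge of wall side_l (centre of its 6 mm round bead), 60 mm from the hinge line; wall 4 mm thick
- side_r_edge (a point): middle of the free edge of wall side_r (centre of its 6 mm round bead), 60 mm from the hinge line; wall 4 mm thick
- front_edge (a point): middle of the free edge of wall front (centre of its 6 mm round bead), 60 mm from the hinge line; wall 4 mm thick
- cup: Open stainless steel cup: 53 mm across at the foot, 56 mm at 34 mm up, then flared to 67 mm at the rim, 52 mm high, wall 3 mm, inner floor at 4 mm, 0.12 kg. Origin under its centre, z up along its axis. It holds the six balls at the start.
- cup_rim (a point): centre of the cup's mouth, 52 mm above its foot
- ball_1_center (a point): centre of one white ceramic milling ball, 18 mm across, 18 g; lies in the cup at the start and rolls freely
- ball_2_center (a point): centre of one white ceramic milling ball, 18 mm across, 18 g; lies in the cup at the start and rolls freely
- ball_3_center (a point): centre of one white ceramic milling ball, 18 mm across, 18 g; lies in the cup at the start and rolls freely
- ball_4_center (a point): centre of one white ceramic milling ball, 18 mm across, 18 g; lies in the cup at the start and rolls freely
- ball_5_center (a point): centre of one white ceramic milling ball, 18 mm across, 18 g; lies in the cup at the start and rolls freely
- ball_6_center (a point): centre of one white ceramic milling ball, 18 mm across, 18 g; lies in the cup at the start and rolls freely
- vial_1: Bystander, loose: clear glass vial with grey cap, 44 x 98 mm; origin under its centre
- vial_2: Bystander, loose: clear glass vial with grey cap, 44 x 92 mm; origin under its centre
- carton_w: Bystander, loose: small upright white carton, 32 x 38 x 85 mm; origin under its centre
- violet: Bystander, fixed: small violet bottle, 38 x 75 mm; origin under its centre
- flat_carton: Bystander, loose: flat white and blue carton lying on the worktop, 54 x 89 x 22 mm; origin under its centre
- slides: Bystander, fixed: shut clear microscope-slide box, 86 x 120 x 29 mm; origin under its centre
Not all that is in view belongs to the job. What is shaped like the cup but green or turquoise is not meant.

How it is judged:
By the outcome, as a careful person would: the job done as asked, in the order asked, and still so for the second after the job is handed in, with the robot touching nothing.
It also fails if it takes over 72 s, if anything falls off the work surface, if the arm or the gripper's body presses on something with over 40 N, if the wrist force passes 120 N, or if a joint passes its speed limit or range.

## Working session

There is one attempt and no reset: what is moved stays moved. The work goes in short steps, Python scripts to look and compute and a tool call to move; the robot and the scene stay as the last step left them, time stands still between calls to the robot, and variables do not carry over. Pictures are saved under pics/ and viewed, and the job is handed in when it is done.

Besides the shell and the picture viewer there is one more tool, called after "Emit:" as a command line: name --argument value ..., lists and objects as JSON in quotes. apply_moves: Moves the arm, as the interface text tells. Its arguments: {"type":"object","properties":{"plan":{"type":"array","items":{"type":"array"}},"squeeze":{"type":"number"}},"required":["plan"]}

```bash
ls; mkdir -p pics; python3 - <<'E'
from plant import get_state, viewer, r
import cv2
print(get_state()); print(r.hold_point_z)
for n in ["scene","side","wrist"]:
    c=viewer.capture(n); cv2.imwrite(f"pics/{n}0.png",c["frame"])
    print(n,{k:c[k] for k in c if k!="frame"})
E
```

```text
pics
{'time_s': 0.0, 'joints': array([-5.63155606e+01,  2.05900227e+01,  6.34852365e-01, -2.03369897e-02,
       -7.01362706e+01, -1.65065250e+01]), 'qd': array([-0.06047425,  0.00787072,  0.00124567, -0.0761734 ,  0.11880502,
       -0.01528307]), 'joint_torque': array([-5.91532680e-04, -5.82718420e+01,  2.93066293e+01,  6.99752122e+00,
        6.91661640e-03, -1.28777151e-04]), 'tcp_pos': array([ 0.19918393, -0.64443525,  0.22564615]), 'eef_rot': array([-1.79992347e+02, -9.31047821e-02,  1.07170983e+02]), 'contact_force': array([-0.06953825,  0.09056224, -0.48143587]), 'moment': array([-0.01476178,  0.03663055,  0.0202694 ]), 'gripper_width': 0.08768059029754993}
0.0188
scene {'K': array([[471.94697884,   0.        , 322.56084515],
       [  0.        , 471.94697884, 236.26163467],
       [  0.        ,   0.        ,   1.        ]]), 'R': array([[-0.7338192 , -0.67930231,  0.00759984],
       [-0.38140512,  0.40270541, -0.83208082],
       [ 0.56217393, -0.61349549, -0.55460234]]), 't': array([0.40927347, 0.26930385, 0.95381948])}
side {'K': array([[506.94482154,   0.        , 319.90169454],
       [  0.        , 506.94482154, 237.78689571],
       [  0.        ,   0.        ,   1.        ]]), 'R': array([[-0.85185309, -0.52368353,  0.01009307],
       [-0.28263484,  0.44335555, -0.85061943],
       [ 0.44098056, -0.72745544, -0.525685  ]]), 't': array([0.48974617, 0.22791303, 1.05761084])}
wrist {'K': array([[385.10168388,   0.        , 320.43433133],
       [  0.        , 385.10168388, 235.43344637],
       [  0.        ,   0.        ,   1.        ]]), 'mount': array([[ 9.99999712e-01,  7.56395722e-04, -6.80785800e-05,
        -1.04452199e-04],
       [-7.13706483e-04,  9.66621661e-01,  2.56207053e-01,
        -6.94235068e-02],
       [ 2.59600149e-04, -2.56206931e-01,  9.66621923e-01,
        -1.58165658e-01],
       [ 0.00000000e+00,  0.00000000e+00,  0.00000000e+00,
         1.00000000e+00]])}
```

View pics/scene0.png

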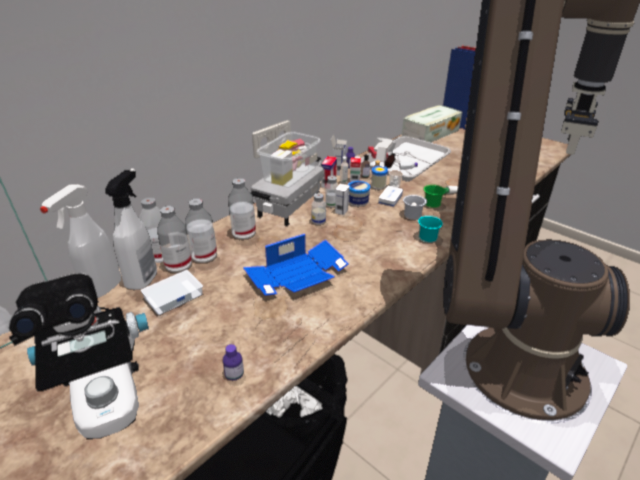

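View pics/side0.png

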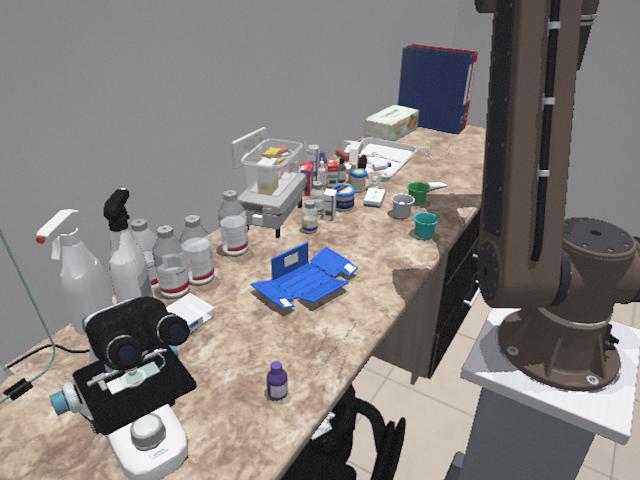

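View pics/wrist0.png

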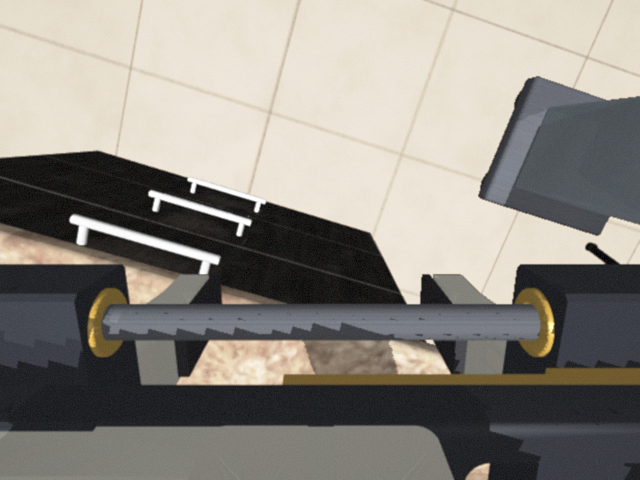

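The scene picture shows three cup-shaped things: grey/steel at (414,207), green at (435,195) and turquoise at (429,229). The grey one fits "stainless steel". The blue tray is around (295,270). I'll enlarge both.

```bash
cat > h.py <<'E'
import numpy as np, cv2
from scipy.spatial.transform import Rotation as Ro
from plant import get_state, viewer, r
def cam(n):
    s=get_state(); c=viewer.capture(n)
    if n=="wrist":
        Rt=Ro.from_euler('xyz',s['eef_rot'],degrees=True).as_matrix()
        M=c['mount']; Rwc=Rt@M[:3,:3]; p=Rt@M[:3,3]+s['tcp_pos']
        c['R']=Rwc.T; c['t']=-Rwc.T@p
    c['o']=-c['R'].T@c['t']
    return c
def plane(c,uv,z):
    d=c['R'].T@np.linalg.inv(c['K'])@np.array([uv[0],uv[1],1.])
    return c['o']+d*(z-c['o'][2])/d[2]
def proj(c,X):
    q=c['K']@(c['R']@np.array(X)+c['t']); return q[:2]/q[2]
def tri(c1,u1,c2,u2):
    P=[c['K']@np.c_[c['R'],c['t']] for c in (c1,c2)]
    X=cv2.triangulatePoints(P[0],P[1],np.array(u1,float).reshape(2,1),np.array(u2,float).reshape(2,1))
    return (X[:3]/X[3]).ravel()
def crop(c,x,y,w,h,name,k):
    f=cv2.resize(c['frame'][y:y+h,x:x+w],None,fx=k,fy=k,interpolation=cv2.INTER_CUBIC)
    cv2.imwrite('pics/'+name,f)
E
python3 - <<'E'
from h import *
a=cam("scene"); b=cam("side")
print(a['o'],b['o'])
crop(a,240,225,120,80,"tray_s.png",6); crop(b,245,235,120,80,"tray_b.png",6)
crop(a,300,150,160,110,"cup_s.png",5)
print("cup ground guess",plane(a,(414,216),0),plane(b,(402,217),0))
print("tray",plane(a,(300,270),0), plane(b,(300,285),0))
E
```

```text
[-0.13316585  0.75473425  0.74996267] [0.01522213 0.92479026 0.74489437]
cup ground guess [ 0.49933932 -0.35033469  0.        ] [ 0.49430694 -0.33978287  0.        ]
tray [0.56252944 0.08070812 0.        ] [0.56666172 0.10568467 0.        ]
```

View pics/tray_s.png

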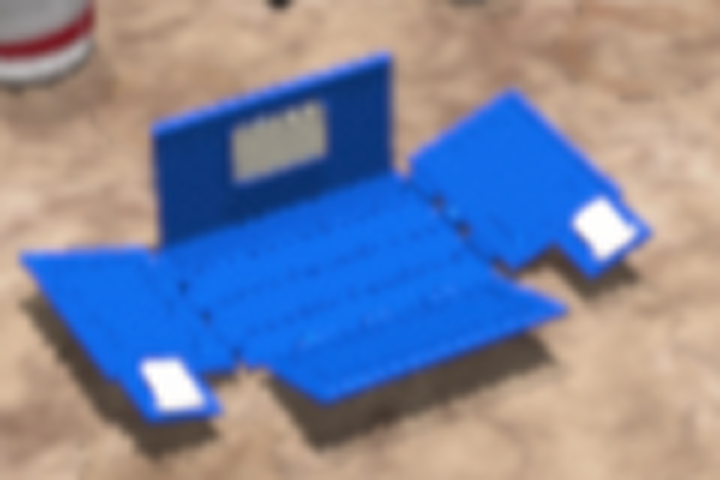

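View pics/tray_b.png

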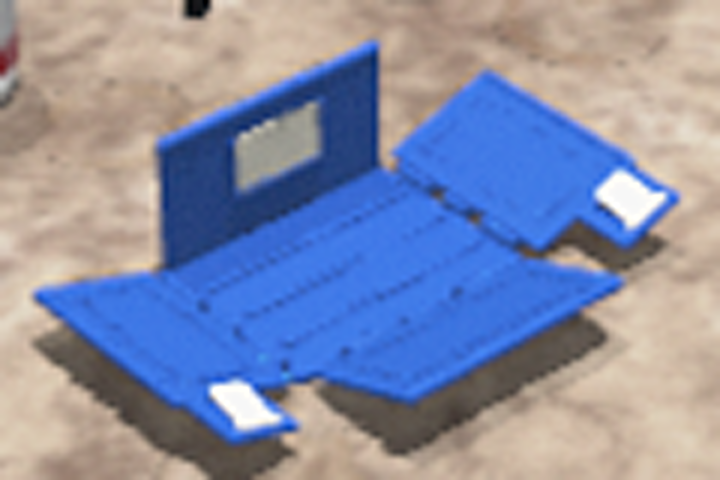

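View pics/cup_s.png

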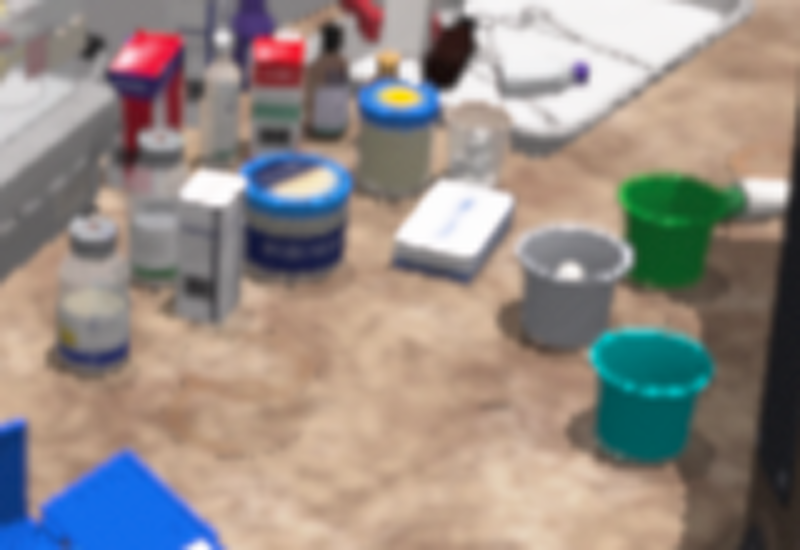

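The crop confirms it: the grey cup, at about (415,202) in the full scene picture, has a white ball showing inside. The tray's back wall is away from the front camera and both eared walls are visible. Next I measure the tray and cup.

```bash
python3 - <<'E'
from h import *
a=cam("scene"); b=cam("side")
S=lambda x,y:(x/6+240-.4,y/6+225-.4)
B=lambda x,y:(x/6+245-.4,y/6+235-.4)
pts={'back_top_A':((153,128),(158,147),.069),'back_top_B':((391,56),(377,42),.069),
'back_bot_A':((163,247),(170,270),.005),'back_bot_B':((393,175),(383,168),.005),
'earA_tip':((222,412),(297,427),None),'earB_tip':((652,235),(680,200),None),
'A_far':((22,257),(35,295),None),'B_far':((512,92),(487,72),None),
'front1':((325,402),(413,400),None),'front2':((568,310),(624,282),None),
'B_hinge_front':((518,268),(540,248),None),'A_hf':((240,365),(290,375),.008)}
for k,(p,q,z) in pts.items():
    print(k,tri(a,S(*p),b,B(*q)).round(4), *( [plane(a,S(*p),z).round(4),plane(b,B(*q),z).round(4)] if z else []))
# cup rim by gray mask ellipse: print planes for rim extremes
C=lambda x,y:(x/5+300-.4,y/5+150-.4)
L=plane(a,C(515,255),.052);Rr=plane(a,C(633,255),.052);T=plane(a,C(575,226),.052);D=plane(a,C(575,283),.052)
print('cup',((L+Rr)/2).round(4),np.linalg.norm(L-Rr),((T+D)/2).round(4),np.linalg.norm(T-D), plane(a,C(568,340),0))
crop(b,360,170,100,80,"cup_b.png",6)
E
```

```text
back_top_A [0.6266 0.138  0.0733] [0.6324 0.1333 0.069 ] [0.6298 0.1338 0.069 ]
back_top_B [0.5929 0.0311 0.0752] [0.5984 0.0254 0.069 ] [0.599  0.0217 0.069 ]
back_bot_A [0.6197 0.1429 0.0184] [0.6333 0.1318 0.005 ] [0.6309 0.1284 0.005 ]
back_bot_B [0.5852 0.0387 0.0194] [0.5984 0.0254 0.005 ] [0.5972 0.0202 0.005 ]
earA_tip [0.5187 0.2015 0.0226]
earB_tip [0.4601 0.0107 0.0346]
A_far [0.6421 0.1996 0.0329]
B_far [ 0.5734 -0.0259  0.0368]
front1 [0.4797 0.1826 0.039 ]
front2 [0.4515 0.0735 0.0359]
B_hinge_front [0.506  0.0434 0.012 ]
A_hf [0.5436 0.1693 0.014 ] [0.5478 0.1657 0.008 ] [0.549 0.162 0.008]
cup [ 0.5049 -0.3502  0.052 ] 0.07141584115544566 [ 0.5052 -0.3518  0.052 ] 0.07108781869999906 [ 0.49582315 -0.34068719  0.        ]
```

View pics/cup_b.png

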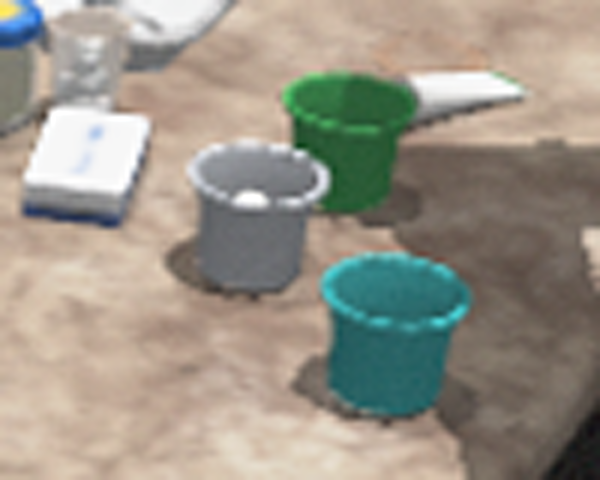

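```bash
cat >> h.py <<'E'
def Rt(yaw): return Ro.from_euler('xyz',[180,0,yaw],degrees=True).as_matrix()
def sugg(p,yaw,tp,tyaw,n):
    """rows for a straight move, tool-down: prints n shift/turn rows"""
    p=np.array(p,float);tp=np.array(tp,float)
    d=(tp-p)/n; dy=(tyaw-yaw)/n
    out=[]
    for i in range(n):
        s=Rt(yaw+dy*i).T@d/0.05   # shift in axes before turn
        out.append([*s.round(2),round(-dy/6,2)])
    return out
def now():
    s=get_state(); return s['tcp_pos'],s['eef_rot'][2]
def st():
    s=get_state(); print('t%.2f'%s['time_s'],'tcp',s['tcp_pos'].round(4),'rot',s['eef_rot'].round(2),'F',s['contact_force'].round(1),'M',s['moment'].round(2),'w',round(s['gripper_width'],4),'q',s['joints'].round(1))
E
python3 - <<'E'
from h import *
p,y=now()
for r_ in sugg(p,y,[0.52,-0.30,0.22],163.5,11): print(r_)
a=cam('scene')
for n,px in {'turq':(429,238),'green':(434,204),'flat':(391,197),'violet':(233,376),'slide':(172,295),'vial':(319,222)}.items(): print(n,plane(a,px,0).round(3))
E
```

```text
[np.float64(0.43), np.float64(0.74), np.float64(0.01), np.float64(-0.85)]
[np.float64(0.36), np.float64(0.78), np.float64(0.01), np.float64(-0.85)]
[np.float64(0.29), np.float64(0.81), np.float64(0.01), np.float64(-0.85)]
[np.float64(0.21), np.float64(0.83), np.float64(0.01), np.float64(-0.85)]
[np.float64(0.14), np.float64(0.84), np.float64(0.01), np.float64(-0.85)]
[np.float64(0.06), np.float64(0.85), np.float64(0.01), np.float64(-0.85)]
[np.float64(-0.01), np.float64(0.86), np.float64(0.01), np.float64(-0.85)]
[np.float64(-0.09), np.float64(0.85), np.float64(0.01), np.float64(-0.85)]
[np.float64(-0.16), np.float64(0.84), np.float64(0.01), np.float64(-0.85)]
[np.float64(-0.24), np.float64(0.82), np.float64(0.01), np.float64(-0.85)]
[np.float64(-0.31), np.float64(0.8), np.float64(0.01), np.float64(-0.85)]
turq [ 0.4   -0.278  0.   ]
green [ 0.494 -0.457  0.   ]
flat [ 0.622 -0.4    0.   ]
violet [0.417 0.413 0.   ]
slide [0.717 0.361 0.   ]
vial [ 0.687 -0.124  0.   ]
```

Emit:
apply_moves --plan '[[0,[0.43,0.74,0],-0.85],[0,[0.36,0.78,0],-0.85],[0,[0.29,0.81,0],-0.85],[0,[0.21,0.83,0],-0.85],[0,[0.14,0.84,0],-0.85],[0,[0.06,0.85,0],-0.85],[0,[0,0.86,0],-0.85],[0,[-0.09,0.85,0],-0.85],[0,[-0.16,0.84,0],-0.85],[0,[-0.24,0.82,0],-0.85],[0,[-0.31,0.8,0],-0.85],[0,[0,0,0],0]]'

```text
time_s: 1.9
tcp_pos: [0.5219, -0.2983, 0.2264]
eef_rot: [180.0, 0.0, 163.5]
contact_force: [-0.3, 0.1, -0.0]
gripper_width: 0.0874
```

```bash
python3 - <<'E'
from h import *
st(); c=cam('wrist'); cv2.imwrite('pics/w1.png',c['frame'])
print(proj(c,[0.505,-0.351,0.052]))
E
```

```text
t1.90 tcp [ 0.5219 -0.2983  0.2264] rot [1.7999e+02 1.0000e-02 1.6351e+02] F [-0.3  0.1 -0. ] M [-0.    0.11 -0.07] w 0.0874 q [-11.2  13.7  -9.   -0.  -67.3  -5.3]
[321.46197613 150.44265602]
```

View pics/w1.png

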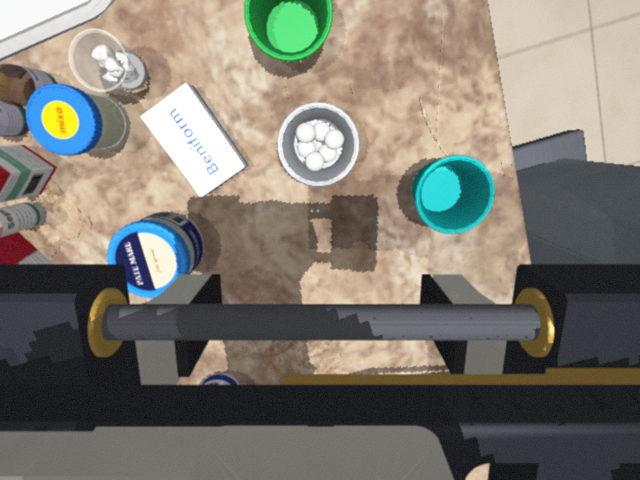

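Wrist view: the steel cup with six balls is at (318,144), rim from 278 to 359 across and 103 to 186 down. The green cup is at (288,20) and the turquoise one at (453,193). There is room around the steel cup.

```bash
python3 - <<'E'
from h import *
c=cam('wrist')
L,R_,T,D=[plane(c,u,.052) for u in [(278,144),(359,144),(318,103),(318,186)]]
print('cup',(L+R_)/2,np.linalg.norm(L-R_),(T+D)/2,np.linalg.norm(T-D))
p,y=now()
# move to view over tray: tool y of tray; tray at tool -y side => stand at +y side
for r_ in sugg(p,y,[0.585,0.16,0.23],163.5,10): print([float(v) for v in r_])
E
```

```text
cup [ 0.50468399 -0.35763251  0.052     ] 0.06808579294995515 [ 0.50546634 -0.35648558  0.052     ] 0.067995631232842
[0.14, 0.92, -0.01, -0.0]
[0.14, 0.92, -0.01, -0.0]
[0.14, 0.92, -0.01, -0.0]
[0.14, 0.92, -0.01, -0.0]
[0.14, 0.92, -0.01, -0.0]
[0.14, 0.92, -0.01, -0.0]
[0.14, 0.92, -0.01, -0.0]
[0.14, 0.92, -0.01, -0.0]
[0.14, 0.92, -0.01, -0.0]
[0.14, 0.92, -0.01, -0.0]
```

Emit:
apply_moves --plan '[[0,[0.14,0.94,0],0],[0,[0.14,0.94,0],0],[0,[0.14,0.94,0],0],[0,[0.14,0.94,0],0],[0,[0.14,0.94,0],0],[255,[0.14,0.94,0],0],[255,[0.14,0.94,0],0],[255,[0.14,0.94,0],0],[255,[0.14,0.94,0],0],[255,[0.14,0.94,0],0],[255,[0.14,0.94,0],0],[255,[0,0,0],0]]' --squeeze 20

```text
time_s: 3.5
tcp_pos: [0.5956, 0.2187, 0.226]
eef_rot: [-180.0, -0.0, 163.3]
contact_force: [-0.3, -0.1, -0.4]
gripper_width: 0.0232
```

```bash
python3 - <<'E'
from h import *
st(); c=cam('wrist'); cv2.imwrite('pics/w2.png',c['frame'])
a=cam('scene')
for n,px in {'b1':(243,236),'b2':(202,260),'b3':(178,268),'balance leg':(287,220)}.items(): print(n,plane(a,px,0).round(3))
E
```

```text
t3.50 tcp [0.5956 0.2187 0.226 ] rot [-1.7998e+02 -2.0000e-02  1.6333e+02] F [-0.3 -0.1 -0.4] M [-0.06  0.14  0.03] w 0.0232 q [ 37.8  16.8  -4.8  -0.  -68.4 -54.4]
b1 [0.793 0.081 0.   ]
b2 [0.782 0.229 0.   ]
b3 [0.798 0.292 0.   ]
balance leg [ 0.765 -0.066  0.   ]
```

View pics/w2.png

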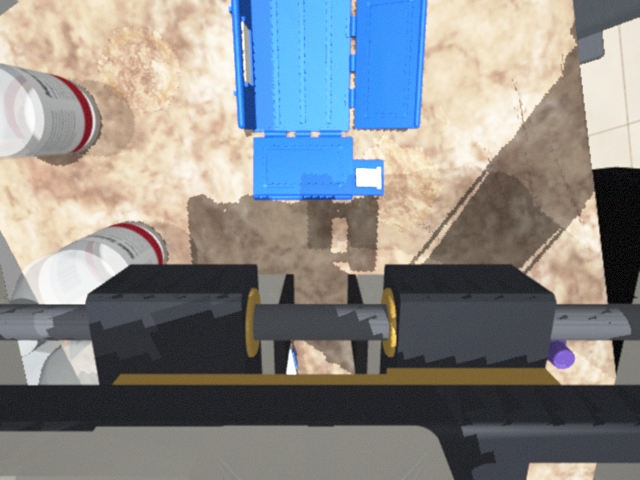

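Wrist view: the tray lies square to the image. The side_l free edge is at row 199, columns 254–383, its snap finger is at (369,177), and its hinge is at row ~133. The front wall is at columns 355–425, and the back wall top end is at (238,128).

```bash
python3 - <<'E'
from h import *
c=cam('wrist')
crop(c,200,0,260,220,"w2c.png",3)
print('base corner(-44,60)',plane(c,(351,131),.005), 'backtop(44..48,60)',plane(c,(234,129),.069),plane(c,(241,129),.069))
for z in (.02,.025,.03,.035): print(z,plane(c,(254,200),z).round(4),plane(c,(383,197),z).round(4),plane(c,(320,200),z).round(4))
E
```

```text
base corner(-44,60) [0.54612963 0.15634337 0.005     ] backtop(44..48,60) [0.63904246 0.12729463 0.069     ] [0.63374902 0.12888396 0.069     ]
0.02 [0.6531 0.1908 0.02  ] [0.5343 0.2234 0.02  ] [0.5927 0.2089 0.02  ]
0.025 [0.652  0.1902 0.025 ] [0.5349 0.2224 0.025 ] [0.5925 0.2081 0.025 ]
0.03 [0.651  0.1897 0.03  ] [0.5354 0.2214 0.03  ] [0.5922 0.2073 0.03  ]
0.035 [0.6499 0.1891 0.035 ] [0.536  0.2204 0.035 ] [0.592  0.2065 0.035 ]
```

View pics/w2c.png

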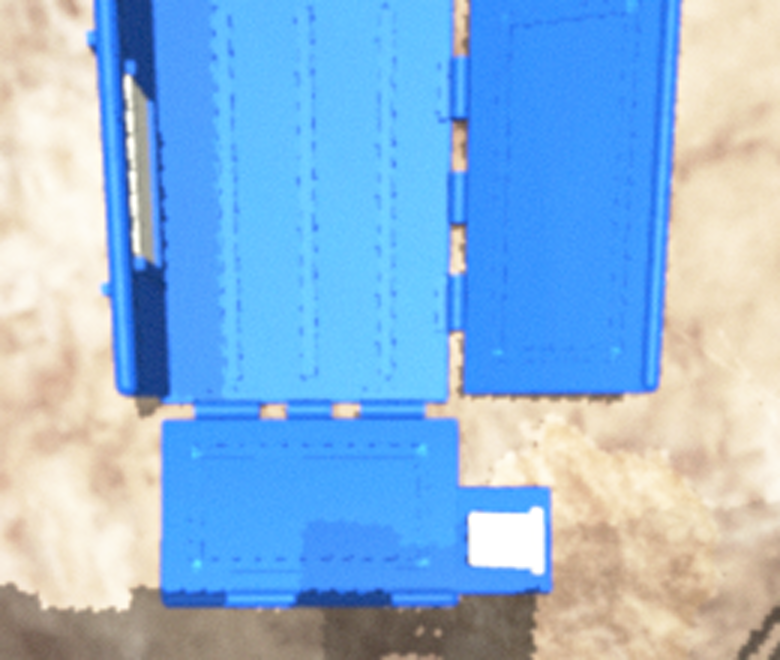

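Emit:
apply_moves --plan '[[255,[-0.09,0.1,0.9],0],[255,[-0.09,0.1,0.9],0],[255,[-0.09,0.1,0.9],0],[255,[-0.08,0.05,0.9],0],[255,[0,0,0.72],0],[255,[0,0,0],0]]'

```text
time_s: 4.4
tcp_pos: [0.6153, 0.226, 0.0081]
eef_rot: [-179.7, -0.2, 163.1]
contact_force: [0.4, 0.6, 0.5]
gripper_width: 0.0005
```

```bash
cat >> h.py <<'E'
TC=np.array([0.574,0.085]);TY=np.radians(-16.5)
def tray(p):
    d=np.array(p)[:2]-TC; c,s=np.cos(TY),np.sin(TY)
    return np.array([c*d[0]+s*d[1],-s*d[0]+c*d[1],p[2]])
E
python3 - <<'E'
from h import *
st(); print(tray(now()[0])); a=cam('scene'); b=cam('side')
f=np.hstack([cv2.resize(a['frame'][190:310,220:380],None,fx=2.5,fy=2.5,interpolation=2),cv2.resize(b['frame'][200:320,225:385],None,fx=2.5,fy=2.5,interpolation=2)]); cv2.imwrite('pics/s3.png',f)
E
```

```text
t4.40 tcp [0.6153 0.226  0.0081] rot [-179.74   -0.21  163.15] F [0.4 0.6 0.5] M [0.03 0.09 0.02] w 0.0005 q [ 37.2  30.4 -15.2  -0.  -44.7 -54. ]
[-0.00040286  0.14688444  0.00807448]
```

View pics/s3.png

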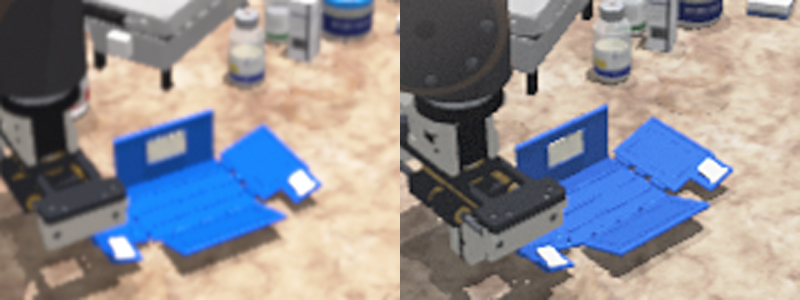

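Emit:
apply_moves --plan '[[255,[0,-0.3,0],0],[255,[0,-0.1,-0.1],0],[255,[0,-0.06,-0.2],0],[255,[0,0,0],0]]'

```text
time_s: 5.0
tcp_pos: [0.6125, 0.2083, 0.0291]
eef_rot: [179.7, 0.3, 163.3]
contact_force: [0.7, 5.6, 5.1]
gripper_width: 0.0005
```

```bash
python3 - <<'E'
from h import *
st(); print(tray(now()[0])); a=cam('scene'); b=cam('side')
f=np.hstack([cv2.resize(a['frame'][190:310,220:380],None,fx=2.5,fy=2.5,interpolation=2),cv2.resize(b['frame'][200:320,225:385],None,fx=2.5,fy=2.5,interpolation=2)]); cv2.imwrite('pics/s4.png',f)
E
```

```text
t5.00 tcp [0.6125 0.2083 0.0291] rot [179.66   0.26 163.31] F [0.7 5.6 5.1] M [ 2.01 -0.28 -0.03] w 0.0005 q [ 36.   28.  -16.2   0.  -45.4 -52.7]
[0.00189689 0.12911872 0.02907266]
```

View pics/s4.png

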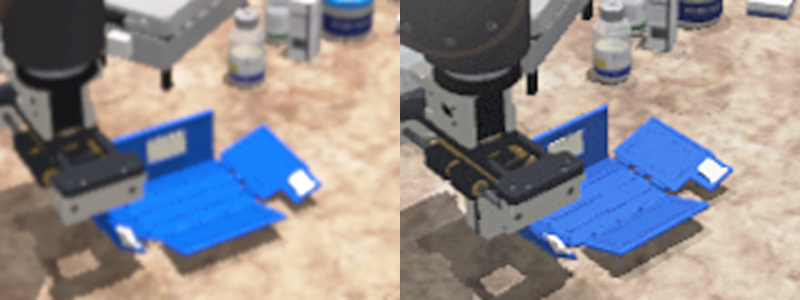

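Emit:
apply_moves --plan '[[255,[0,0.3,0],0],[255,[0,0,0.3],0],[255,[0,0,0],0]]'

```text
time_s: 5.48
tcp_pos: [0.613, 0.22, 0.0083]
eef_rot: [-179.8, -0.2, 163.3]
contact_force: [0.4, -0.0, 0.3]
gripper_width: 0.0006
```

```bash
python3 - <<'E'
from h import *
st(); print(tray(now()[0])); a=cam('scene'); b=cam('side')
f=np.hstack([cv2.resize(a['frame'][230:300,240:320],None,fx=5,fy=5,interpolation=2),cv2.resize(b['frame'][240:310,245:325],None,fx=5,fy=5,interpolation=2)]); cv2.imwrite('pics/s5.png',f)
E
```

```text
t5.47 tcp [0.613  0.22   0.0083] rot [-1.7982e+02 -1.6000e-01  1.6325e+02] F [ 0.4 -0.   0.3] M [-0.03  0.09  0.05] w 0.0006 q [ 36.8  30.1 -15.8  -0.  -44.3 -53.6]
[-0.00090054  0.14048238  0.00829569]
```

View pics/s5.png

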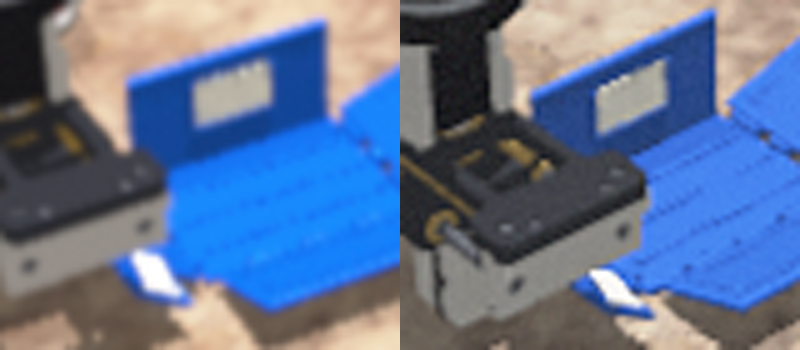

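Emit:
apply_moves --plan '[[255,[0,-0.3,0],0],[255,[0,-0.15,-0.05],0],[255,[0,0,0],0]]'

```text
time_s: 5.95
tcp_pos: [0.611, 0.2035, 0.0162]
eef_rot: [179.5, 0.3, 163.4]
contact_force: [-3.6, 15.2, 9.3]
gripper_width: 0.0004
```

```bash
python3 - <<'E'
from h import *
st(); print(tray(now()[0]))
E
```

```text
t5.95 tcp [0.611  0.2035 0.0162] rot [179.49   0.31 163.35] F [-3.6 15.2  9.3] M [ 5.34  1.12 -0.01] w 0.0004 q [ 35.7  28.6 -17.2  -0.1 -43.6 -52.3]
[0.00180148 0.12411802 0.01616501]
```

Emit:
apply_moves --plan '[[255,[0,-0.05,-0.3],0],[255,[0,-0.12,-0.2],0],[255,[0,-0.2,-0.1],0],[255,[0,-0.2,-0.1],0],[255,[0,0,0],0]]'

```text
time_s: 6.58
tcp_pos: [0.5996, 0.1707, 0.0485]
eef_rot: [-180.0, -0.0, 163.2]
contact_force: [0.1, -0.6, -0.3]
gripper_width: 0.0007
```

```bash
python3 - <<'E'
from h import *
st(); print(tray(now()[0])); a=cam('scene'); b=cam('side')
f=np.hstack([cv2.resize(a['frame'][230:300,240:320],None,fx=5,fy=5,interpolation=2),cv2.resize(b['frame'][240:310,245:325],None,fx=5,fy=5,interpolation=2)]); cv2.imwrite('pics/s6.png',f)
E
```

```text
t6.58 tcp [0.5996 0.1707 0.0485] rot [-1.7997e+02 -1.0000e-02  1.6321e+02] F [ 0.1 -0.6 -0.3] M [-0.    0.12 -0.01] w 0.0007 q [ 33.8  25.1 -18.1   0.  -46.9 -50.6]
[0.0002045  0.08947772 0.04851049]
```

View pics/s6.png

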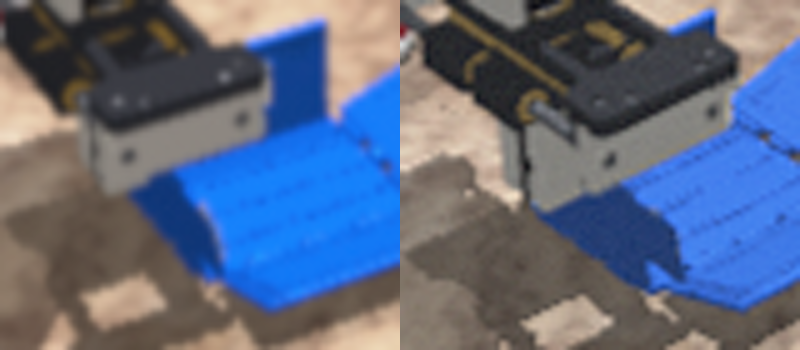

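```bash
cat >> h.py <<'E'
def onx(c,uv,xt):
    d=c['R'].T@np.linalg.inv(c['K'])@np.array([uv[0],uv[1],1.])
    X=np.array([np.cos(TY),np.sin(TY),0]); o=c['o']-np.array([*TC,0])
    s=(xt-o@X)/(d@X); return tray(c['o']+d*s)
E
python3 - <<'E'
from h import *
a=cam('scene'); b=cam('side')
for n,c,uv in (('a',a,(282.5,286)),('b',b,(295,298))):
  for xt in (-.077,-.047): print(n,xt,onx(c,uv,xt).round(4))
crop(a,255,255,60,50,'s7a.png',10);crop(b,265,265,60,50,'s7b.png',10)
E
```

```text
a -0.077 [-0.077   0.0756  0.0294]
a -0.047 [-0.047   0.0617  0.0021]
b -0.077 [-0.077   0.0857  0.0339]
b -0.047 [-0.047   0.0615  0.0033]
```

View pics/s7a.png

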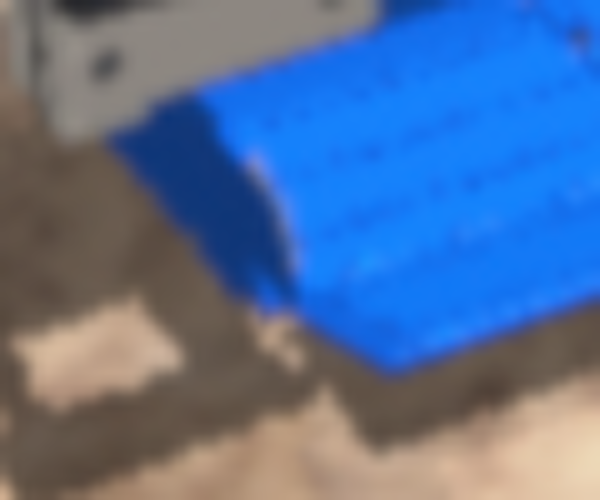

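View pics/s7b.png

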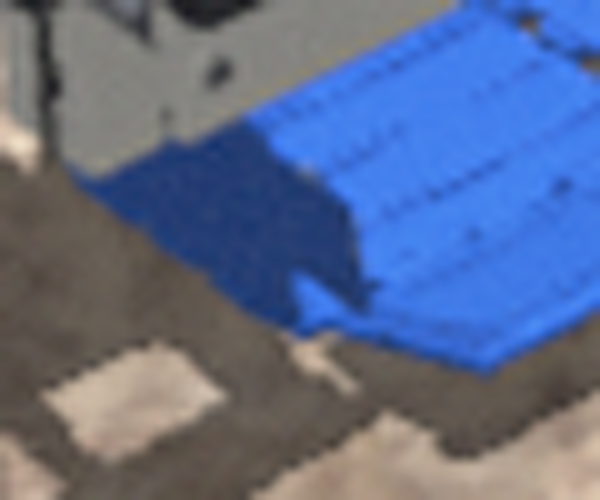

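```bash
cat >> h.py <<'E'
def T2W(x,y,z):
    c,s=np.cos(TY),np.sin(TY); return np.array([TC[0]+c*x-s*y,TC[1]+s*x+c*y,z])
E
python3 - <<'E'
from h import *
a=cam('scene')
for th in (.4,.6,.8,1.,1.2,1.4,1.57):
  f=lambda x,s:(proj(a,T2W(x,.062+s*np.cos(th),.006+s*np.sin(th)))-[255,255])*10
  print(th,[f(*q).round(0) for q in ((-.076,.063),(-.076,.03),(-.047,.03),(-.047,.0))])
E
```

```text
0.4 [array([102., 365.]), array([222., 365.]), array([169., 297.]), array([273., 298.])]
0.6 [array([123., 320.]), array([232., 344.]), array([179., 277.]), array([273., 298.])]
0.8 [array([153., 277.]), array([246., 324.]), array([192., 257.]), array([273., 298.])]
1.0 [array([189., 237.]), array([263., 305.]), array([209., 239.]), array([273., 298.])]
1.2 [array([232., 203.]), array([283., 289.]), array([229., 223.]), array([273., 298.])]
1.4 [array([278., 175.]), array([304., 276.]), array([250., 210.]), array([273., 298.])]
1.57 [array([318., 158.]), array([323., 268.]), array([268., 202.]), array([273., 298.])]
```

Emit:
apply_moves --plan '[[255,[0,0.1,-0.8],0],[255,[0,0.7,-0.8],0],[255,[0,0.8,-0.5],0],[255,[0,0,0],0]]'

```text
time_s: 7.32
tcp_pos: [0.6246, 0.2518, 0.155]
eef_rot: [179.8, 0.2, 163.4]
contact_force: [-0.2, 0.1, -0.9]
gripper_width: 0.0002
```

```bash
python3 - <<'E'
from h import *
st(); print(tray(now()[0])); a=cam('scene'); b=cam('side');c=cam('wrist')
f=np.hstack([cv2.resize(a['frame'][230:300,240:320],None,fx=5,fy=5,interpolation=2),cv2.resize(b['frame'][240:310,245:325],None,fx=5,fy=5,interpolation=2)]); cv2.imwrite('pics/s8.png',f)
cv2.imwrite('pics/w8.png',c['frame'][:300])
E
```

```text
t7.33 tcp [0.6246 0.2518 0.155 ] rot [1.7984e+02 1.6000e-01 1.6342e+02] F [-0.2  0.1 -0.9] M [-0.04  0.17  0.  ] w 0.0002 q [ 38.5  23.1  -5.2   0.  -61.5 -55.1]
[0.00116823 0.17425828 0.15497891]
```

View pics/s8.png

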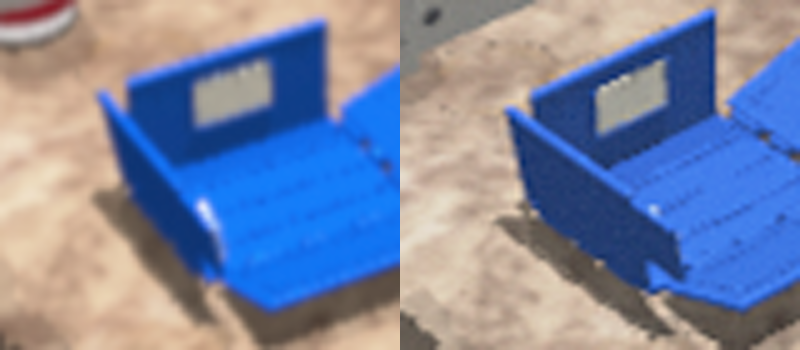

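View pics/w8.png

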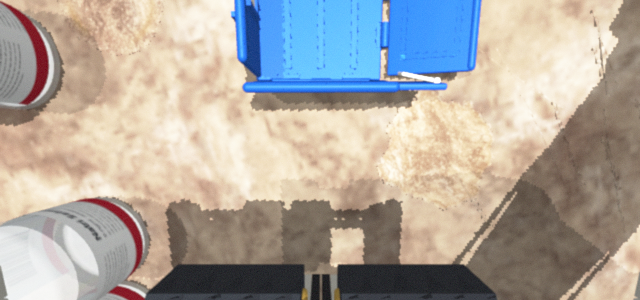

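The side_l wall is now nearly upright: the wrist view shows its edge at row 87, columns 243–447, and the white finger at (415,76). I'll measure what remains.

```bash
python3 - <<'E'
from h import *
c=cam('wrist')
for u in ((260,86),(340,87),(430,87)): print(tray(plane(c,u,.066)).round(4))
print('back top',[tray(plane(c,u,.069)).round(4) for u in ((235,20),(243,20))])
E
```

```text
[0.0348 0.0735 0.066 ]
[-0.0128  0.0742  0.066 ]
[-0.0664  0.0744  0.066 ]
back top [array([0.047 , 0.0388, 0.069 ]), array([0.0425, 0.0389, 0.069 ])]
```

Emit:
apply_moves --plan '[[255,[0,-0.5,0.8],0],[255,[0,-0.5,0.8],0],[255,[0,-0.4,0.5],0],[255,[0,-0.2,0],0],[255,[0,-0.2,0],0],[255,[0,-0.1,0],0],[255,[0,-0.1,0],0],[255,[0,0,0],0]]'

```text
time_s: 8.52
tcp_pos: [0.5973, 0.1602, 0.0494]
eef_rot: [179.3, 0.3, 163.3]
contact_force: [0.8, 27.7, -11.7]
gripper_width: 0.0004
```

```bash
python3 - <<'E'
from h import *
st(); print(tray(now()[0]))
E
```

```text
t8.53 tcp [0.5973 0.1602 0.0494] rot [179.32   0.28 163.33] F [  0.8  27.7 -11.7] M [10.02 -0.12  0.03] w 0.0004 q [ 32.9  24.3 -19.1  -0.3 -45.8 -49.4]
[0.00099926 0.07873298 0.04935887]
```

Emit:
apply_moves --plan '[[255,[0,0.3,0],0],[255,[0,0.2,-0.9],0],[255,[0,-0.3,-0.95],0],[255,[0,-0.9,-0.1],0],[255,[0,-0.9,0],0],[255,[0,-0.9,0],0],[255,[0,-0.9,0],0],[255,[0,-0.9,0],0],[255,[0,-0.7,0],0],[255,[0,0,0],0]]'

```text
time_s: 9.78
tcp_pos: [0.5219, -0.0885, 0.1469]
eef_rot: [-180.0, 0.1, 163.1]
contact_force: [0.4, -0.4, -0.1]
gripper_width: 0.0004
```

```bash
python3 - <<'E'
from h import *
st(); print(tray(now()[0])); a=cam('scene'); b=cam('side');c=cam('wrist')
f=np.hstack([cv2.resize(a['frame'][220:310,240:360],None,fx=3.3,fy=3.3,interpolation=2),cv2.resize(b['frame'][230:320,245:365],None,fx=3.3,fy=3.3,interpolation=2)]); cv2.imwrite('pics/s9.png',f)
cv2.imwrite('pics/w9.png',c['frame'])
E
```

```text
t9.78 tcp [ 0.5219 -0.0885  0.1469] rot [-1.8000e+02  8.0000e-02  1.6313e+02] F [ 0.4 -0.4 -0.1] M [ 0.02  0.04 -0.  ] w 0.0004 q [ 11.7  10.8 -24.1   0.1 -55.1 -28.6]
[-0.00068935 -0.1811268   0.14693983]
```

View pics/s9.png

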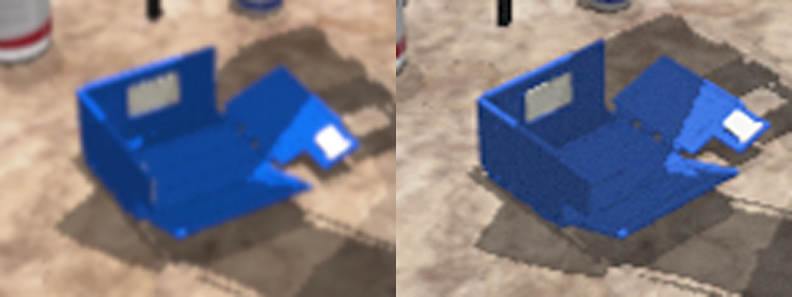

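View pics/w9.png

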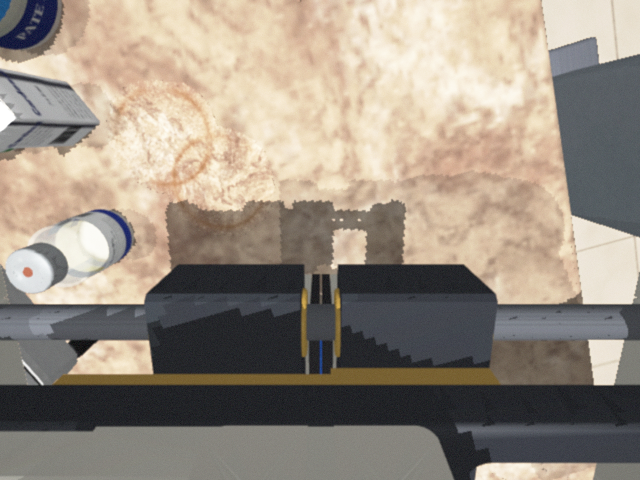

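Emit:
apply_moves --plan '[[255,[0,0,0.9],0],[255,[0,0,0.95],0],[255,[0,0.3,0.93],0],[255,[0,0.4,0],0],[255,[0,0.2,0],0],[255,[0,0.1,-0.15],0],[255,[0,0.12,-0.15],0],[255,[0,0,0],0]]'

```text
time_s: 10.92
tcp_pos: [0.5386, -0.0332, 0.0239]
eef_rot: [180.0, 0.1, 163.3]
contact_force: [-1.4, -4.4, 3.9]
gripper_width: 0.0002
```

```bash
python3 - <<'E'
from h import *
st(); print(tray(now()[0])); a=cam('scene'); b=cam('side')
f=np.hstack([cv2.resize(a['frame'][220:310,240:360],None,fx=3.3,fy=3.3,interpolation=2),cv2.resize(b['frame'][230:320,245:365],None,fx=3.3,fy=3.3,interpolation=2)]); cv2.imwrite('pics/s10.png',f)
E
```

```text
t10.93 tcp [ 0.5386 -0.0332  0.0239] rot [1.800e+02 8.000e-02 1.633e+02] F [-1.4 -4.4  3.9] M [-1.73  0.76  0.01] w 0.0002 q [ 17.3  20.6 -30.4   0.1 -39.  -34.1]
[-0.0003499  -0.12342401  0.02391994]
```

View pics/s10.png

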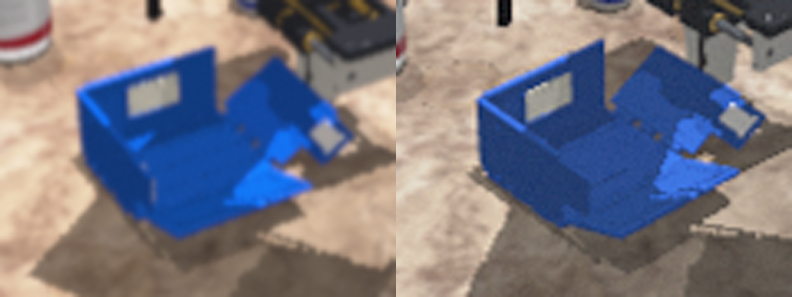

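Contact is made and side_r is rising. I'll keep lifting and pushing.

Emit:
apply_moves --plan '[[255,[0,0.12,-0.15],0],[255,[0,0.15,-0.15],0],[255,[0,0.2,-0.1],0],[255,[0,0.2,-0.1],0],[255,[0,0,0],0]]'

```text
time_s: 11.65
tcp_pos: [0.5486, -0.0006, 0.0485]
eef_rot: [179.9, 0.1, 163.3]
contact_force: [-1.3, -2.4, 1.5]
gripper_width: 0.0001
```

```bash
python3 - <<'E'
from h import *
st(); print(tray(now()[0])); a=cam('scene'); b=cam('side')
f=np.hstack([cv2.resize(a['frame'][220:310,240:360],None,fx=3.3,fy=3.3,interpolation=2),cv2.resize(b['frame'][230:320,245:365],None,fx=3.3,fy=3.3,interpolation=2)]); cv2.imwrite('pics/s11.png',f)
E
```

```text
t11.65 tcp [ 0.5486 -0.0006  0.0485] rot [1.7994e+02 1.1000e-01 1.6330e+02] F [-1.3 -2.4  1.5] M [-0.93  0.42 -0.02] w 0.0001 q [ 20.4  19.2 -28.    0.  -42.6 -37.1]
[-8.24088158e-05 -8.93171310e-02  4.84997503e-02]
```

View pics/s11.png

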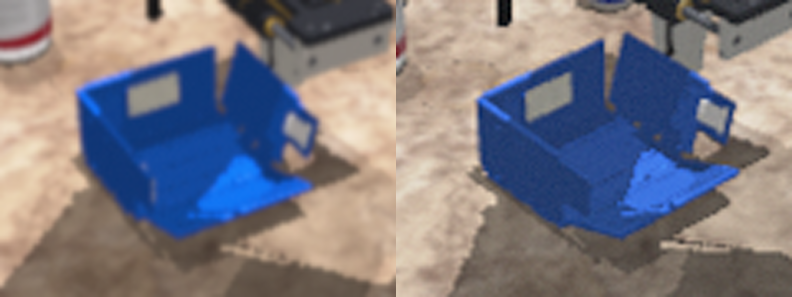

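Emit:
apply_moves --plan '[[255,[0,0.12,0],0],[255,[0,0.12,0],0],[255,[0,0.08,0],0],[255,[0,0,0],0]]'

```text
time_s: 12.25
tcp_pos: [0.5528, 0.015, 0.0465]
eef_rot: [180.0, 0.0, 163.3]
contact_force: [0.1, -1.8, 0.7]
gripper_width: 0.0007
```

```bash
python3 - <<'E'
from h import *
st(); print(tray(now()[0])); a=cam('scene'); b=cam('side')
f=np.hstack([cv2.resize(a['frame'][220:310,240:360],None,fx=3.3,fy=3.3,interpolation=2),cv2.resize(b['frame'][230:320,245:365],None,fx=3.3,fy=3.3,interpolation=2)]); cv2.imwrite('pics/s12.png',f)
E
```

```text
t12.25 tcp [0.5528 0.015  0.0465] rot [179.98   0.   163.29] F [ 0.1 -1.8  0.7] M [-0.63  0.28  0.08] w 0.0007 q [ 21.8  19.8 -27.4  -0.  -42.8 -38.5]
[-0.00042958 -0.07309455  0.04647142]
```

View pics/s12.png

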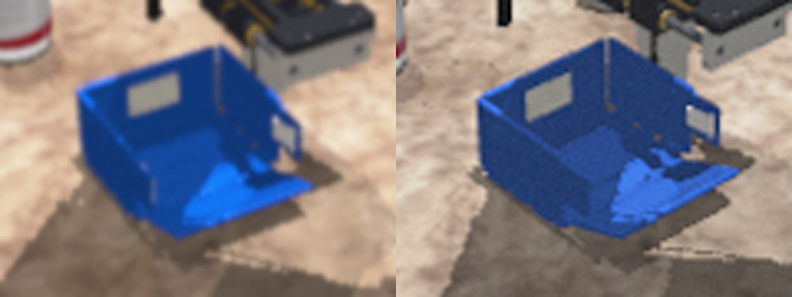

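Emit:
apply_moves --plan '[[255,[0,0.08,0],0],[255,[0,0.06,0],0],[255,[0,0,0],0]]'

```text
time_s: 12.72
tcp_pos: [0.5529, 0.0167, 0.0465]
eef_rot: [-179.6, -0.2, 163.3]
contact_force: [0.9, -27.6, 6.1]
gripper_width: 0.0004
```

```bash
python3 - <<'E'
from h import *
st(); print(tray(now()[0]))
E
```

```text
t12.72 tcp [0.5529 0.0167 0.0465] rot [-1.7960e+02 -1.5000e-01  1.6326e+02] F [  0.9 -27.6   6.1] M [-9.87 -0.31 -0.02] w 0.0004 q [ 22.2  20.  -27.3   0.3 -43.1 -39.2]
[-0.00085024 -0.07144657  0.0464519 ]
```

```bash
sed -i 's/TC=np.array(\[0.574,0.085\])/TC=np.array([0.575,0.0885])/' h.py; python3 - <<'E'
from h import *
st(); print(tray(now()[0]), T2W(-.15,0,0))
E
```

```text
t12.72 tcp [0.5529 0.0167 0.0465] rot [-1.7960e+02 -1.5000e-01  1.6326e+02] F [  0.9 -27.6   6.1] M [-9.87 -0.31 -0.02] w 0.0004 q [ 22.2  20.  -27.3   0.3 -43.1 -39.2]
[-0.00081501 -0.07508646  0.0464519 ] [0.43117704 0.1311023  0.        ]
```

Emit:
apply_moves --plan '[[255,[0,-0.3,0],0],[255,[0.1,-0.2,-0.9],0],[255,[0.6,0.2,-0.9],0],[255,[0.9,0.5,0],0],[255,[0.9,0.6,0],0],[255,[0.5,0.6,0],0],[255,[0,0.2,0],0],[255,[0,0,0],0]]'

```text
time_s: 13.72
tcp_pos: [0.4345, 0.1421, 0.1366]
eef_rot: [180.0, 0.0, 163.4]
contact_force: [0.0, -0.3, -0.6]
gripper_width: 0.001
```

```bash
python3 - <<'E'
from h import *
st(); print(tray(now()[0])); a=cam('scene'); b=cam('side')
f=np.hstack([cv2.resize(a['frame'][220:310,240:360],None,fx=3.3,fy=3.3,interpolation=2),cv2.resize(b['frame'][230:320,245:365],None,fx=3.3,fy=3.3,interpolation=2)]); cv2.imwrite('pics/s13.png',f)
E
```

```text
t13.72 tcp [0.4345 0.1421 0.1366] rot [1.7996e+02 1.0000e-02 1.6336e+02] F [ 0.  -0.3 -0.6] M [0.06 0.06 0.01] w 0.001 q [ 42.9   4.6 -33.2  -0.  -52.2 -59.5]
[-0.14997463  0.01144274  0.13660277]
```

View pics/s13.png

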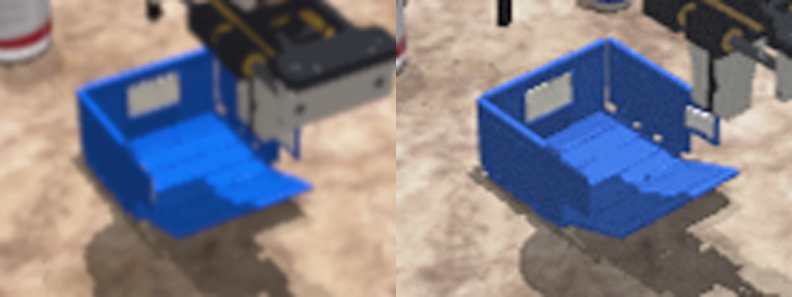

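Emit:
apply_moves --plan '[[255,[0,-0.1,0.85],0],[255,[0,-0.12,0.85],0],[255,[0,0,0.8],0],[255,[-0.2,0,0],0],[255,[-0.2,0,0],0],[255,[-0.1,0,0],0],[255,[0,0,0],0]]'

```text
time_s: 14.7
tcp_pos: [0.456, 0.1237, 0.0127]
eef_rot: [179.9, 0.1, 163.2]
contact_force: [0.5, -0.0, -0.2]
gripper_width: 0.0003
```

```bash
python3 - <<'E'
from h import *
st(); print(tray(now()[0])); a=cam('scene'); b=cam('side')
f=np.hstack([cv2.resize(a['frame'][220:310,240:360],None,fx=3.3,fy=3.3,interpolation=2),cv2.resize(b['frame'][230:320,245:365],None,fx=3.3,fy=3.3,interpolation=2)]); cv2.imwrite('pics/s14.png',f)
E
```

```text
t14.70 tcp [0.456  0.1237 0.0127] rot [1.7989e+02 8.0000e-02 1.6323e+02] F [ 0.5 -0.  -0.2] M [0.04 0.11 0.01] w 0.0003 q [ 39.1  16.6 -39.4   0.  -33.8 -55.9]
[-1.24128709e-01 -6.69290444e-05  1.26565105e-02]
```

View pics/s14.png

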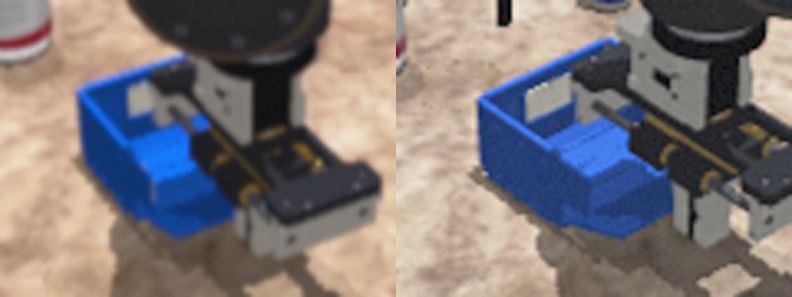

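Emit:
apply_moves --plan '[[255,[-0.15,0,0],0],[255,[-0.12,0,-0.1],0],[255,[-0.12,0,-0.15],0],[255,[0,0,0],0]]'

```text
time_s: 15.3
tcp_pos: [0.4651, 0.119, 0.0241]
eef_rot: [-179.8, -0.7, 163.2]
contact_force: [-55.3, 33.4, 39.9]
gripper_width: 0.0003
```

```bash
python3 - <<'E'
from h import *
st(); print(tray(now()[0])); a=cam('scene'); b=cam('side')
f=np.hstack([cv2.resize(a['frame'][220:310,240:360],None,fx=3.3,fy=3.3,interpolation=2),cv2.resize(b['frame'][230:320,245:365],None,fx=3.3,fy=3.3,interpolation=2)]); cv2.imwrite('pics/s15.png',f)
E
```

```text
t15.30 tcp [0.4651 0.119  0.0241] rot [-179.82   -0.66  163.17] F [-55.3  33.4  39.9] M [12.52 19.49  0.17] w 0.0003 q [ 37.5  16.5 -36.9  -0.7 -37.1 -53.8]
[-0.11400694 -0.00193632  0.0241101 ]
```

View pics/s15.png

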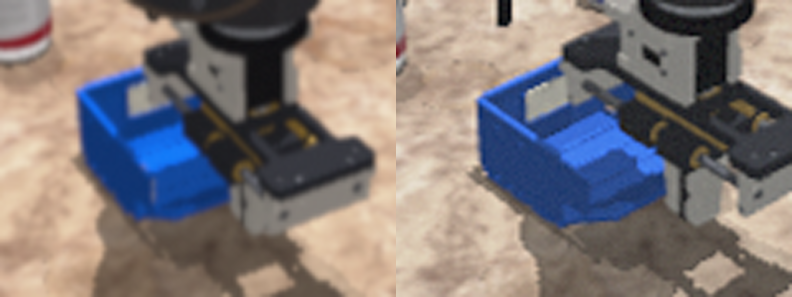

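Emit:
apply_moves --plan '[[255,[0.3,0,0],0],[255,[0,0,0.2],0],[255,[0,0,0],0]]'

```text
time_s: 15.78
tcp_pos: [0.4591, 0.1219, 0.0134]
eef_rot: [-179.9, -0.0, 163.3]
contact_force: [0.7, -0.3, -0.5]
gripper_width: 0.0005
```

```bash
python3 - <<'E'
from h import *
st(); print(tray(now()[0])); a=cam('scene'); b=cam('side')
f=np.hstack([cv2.resize(a['frame'][240:300,260:340],None,fx=5,fy=5,interpolation=2),cv2.resize(b['frame'][250:310,265:345],None,fx=5,fy=5,interpolation=2)]); cv2.imwrite('pics/s16.png',f)
E
```

```text
t15.78 tcp [0.4591 0.1219 0.0134] rot [-1.7994e+02 -3.0000e-02  1.6330e+02] F [ 0.7 -0.3 -0.5] M [ 0.04 -0.    0.05] w 0.0005 q [ 38.7  16.8 -38.9   0.  -34.3 -55.4]
[-0.12061927 -0.00092222  0.0133842 ]
```

View pics/s16.png

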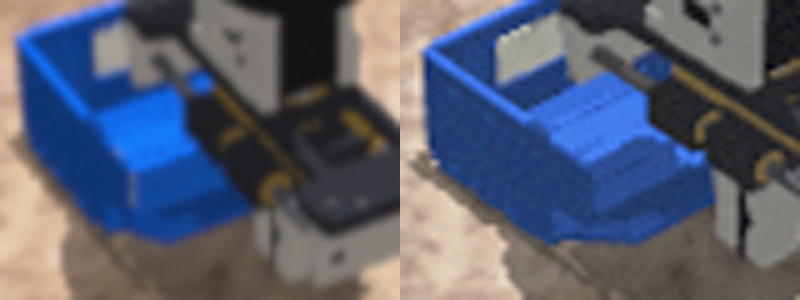

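Emit:
apply_moves --plan '[[255,[-0.04,0,0],0],[255,[-0.05,0,-0.08],0],[255,[-0.04,0,-0.1],0],[255,[-0.05,0,-0.1],0],[255,[0,0,0],0]]'

```text
time_s: 16.5
tcp_pos: [0.4681, 0.1195, 0.0285]
eef_rot: [180.0, 0.0, 163.3]
contact_force: [-1.8, 0.5, 1.1]
gripper_width: 0.0005
```

```bash
python3 - <<'E'
from h import *
st(); print(tray(now()[0])); a=cam('scene'); b=cam('side')
f=np.hstack([cv2.resize(a['frame'][240:300,260:340],None,fx=5,fy=5,interpolation=2),cv2.resize(b['frame'][250:310,265:345],None,fx=5,fy=5,interpolation=2)]); cv2.imwrite('pics/s17.png',f)
E
```

```text
t16.50 tcp [0.4681 0.1195 0.0285] rot [1.7997e+02 3.0000e-02 1.6326e+02] F [-1.8  0.5  1.1] M [ 0.21  0.63 -0.  ] w 0.0005 q [ 37.7  15.9 -37.2   0.  -36.8 -54.5]
[-0.11125526 -0.00063923  0.02852176]
```

View pics/s17.png

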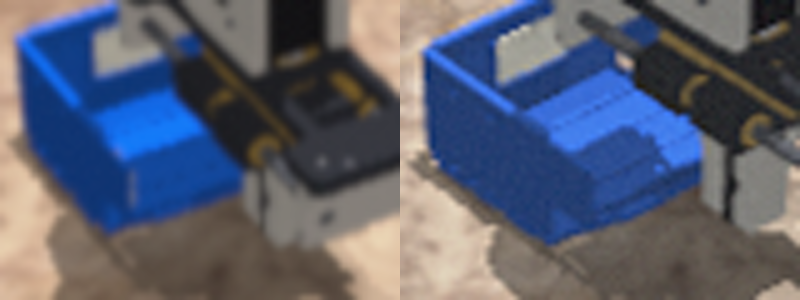

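Emit:
apply_moves --plan '[[255,[-0.08,0,-0.08],0],[255,[-0.08,0,-0.08],0],[255,[-0.12,0,-0.06],0],[255,[-0.12,0,-0.04],0],[255,[0,0,0],0]]'

```text
time_s: 17.23
tcp_pos: [0.4865, 0.1137, 0.0416]
eef_rot: [-180.0, -0.0, 163.3]
contact_force: [-5.9, 1.8, 7.4]
gripper_width: 0.0002
```

```bash
python3 - <<'E'
from h import *
st(); print(tray(now()[0])); a=cam('scene'); b=cam('side')
f=np.hstack([cv2.resize(a['frame'][240:300,260:340],None,fx=5,fy=5,interpolation=2),cv2.resize(b['frame'][250:310,265:345],None,fx=5,fy=5,interpolation=2)]); cv2.imwrite('pics/s18.png',f)
E
```

```text
t17.23 tcp [0.4865 0.1137 0.0416] rot [-1.7997e+02 -5.0000e-02  1.6327e+02] F [-5.9  1.8  7.4] M [0.73 2.36 0.  ] w 0.0002 q [ 35.7  16.1 -34.4  -0.  -39.6 -52.4]
[-0.09201737 -0.00096404  0.04157526]
```

View pics/s18.png

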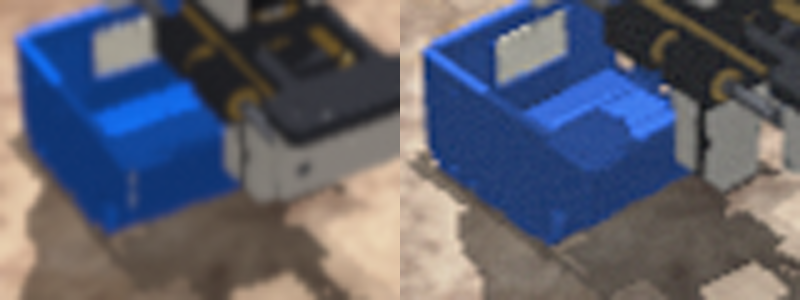

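Emit:
apply_moves --plan '[[255,[-0.02,0,-0.08],0],[255,[-0.12,0,-0.08],0],[255,[-0.14,0,-0.07],0],[255,[0,0,0],0]]'

```text
time_s: 17.82
tcp_pos: [0.5015, 0.1097, 0.053]
eef_rot: [180.0, 0.1, 163.3]
contact_force: [-0.3, 0.4, 0.3]
gripper_width: 0.0004
```

```bash
python3 - <<'E'
from h import *
st(); print(tray(now()[0])); a=cam('scene'); b=cam('side')
f=np.hstack([cv2.resize(a['frame'][240:300,260:340],None,fx=5,fy=5,interpolation=2),cv2.resize(b['frame'][250:310,265:345],None,fx=5,fy=5,interpolation=2)]); cv2.imwrite('pics/s19.png',f)
E
```

```text
t17.82 tcp [0.5015 0.1097 0.053 ] rot [1.7996e+02 6.0000e-02 1.6326e+02] F [-0.3  0.4  0.3] M [-0.05  0.26  0.01] w 0.0004 q [ 34.3  16.1 -32.1   0.  -41.7 -51.1]
[-0.0764969  -0.00051252  0.05297274]
```

View pics/s19.png

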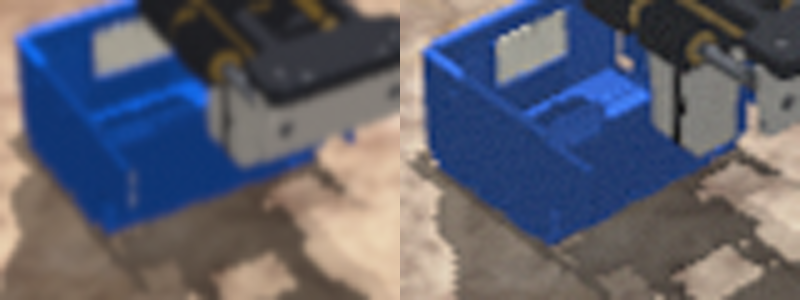

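```bash
python3 - <<'E'
from h import *
b=cam('side')
g=lambda X:((proj(b,T2W(*X))-[265,250])*5+[400,0]).round(0)
for th in (.4,.6,.8,1.,1.2,1.3,1.4,1.5):
  print(th,[g((-.046-.063*np.cos(th),y,.006+.063*np.sin(th))) for y in (.0575,0,-.0575)])
print('ear r',g((-.076,-.062,.069)),g((-.076,-.062,.037)),'ear l',g((-.076,.062,.069)),g((-.076,.062,.037)), 'hinge',g((-.046,.0575,.006)),g((-.046,-.0575,.006)))
crop(b,320,250,50,50,'s19b.png',12)
E
```

```text
0.4 [array([631., 252.]), array([725., 200.]), array([814., 151.])]
0.6 [array([622., 226.]), array([717., 175.]), array([806., 126.])]
0.8 [array([610., 200.]), array([705., 150.]), array([795., 102.])]
1.0 [array([596., 176.]), array([691., 126.]), array([781.,  79.])]
1.2 [array([580., 155.]), array([675., 106.]), array([765.,  59.])]
1.3 [array([571., 145.]), array([666.,  96.]), array([757.,  50.])]
1.4 [array([562., 137.]), array([658.,  88.]), array([748.,  43.])]
1.5 [array([553., 129.]), array([649.,  81.]), array([739.,  36.])]
ear r [783.  55.] [781. 110.] ear l [582. 158.] [583. 215.] hinge [549. 234.] [730. 138.]
```

View pics/s19b.png

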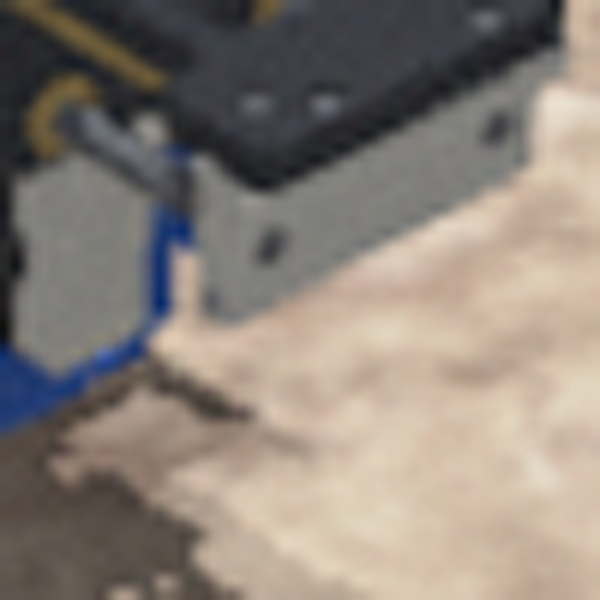

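Emit:
apply_moves --plan '[[255,[-0.1,0,0],0],[255,[-0.08,0,0],0],[255,[0,0,0],0]]'

```text
time_s: 18.35
tcp_pos: [0.5094, 0.1072, 0.0526]
eef_rot: [180.0, 0.0, 163.3]
contact_force: [-0.5, 0.3, 0.4]
gripper_width: 0.0003
```

```bash
python3 - <<'E'
from h import *
st(); print(tray(now()[0]))
E
```

```text
t18.35 tcp [0.5094 0.1072 0.0526] rot [1.7999e+02 2.0000e-02 1.6327e+02] F [-0.5  0.3  0.4] M [0.13 0.43 0.  ] w 0.0003 q [ 33.5  16.7 -31.2   0.  -42.  -50.2]
[-0.06818204 -0.00071026  0.05255575]
```

Emit:
apply_moves --plan '[[255,[-0.06,0,0],0],[255,[-0.06,0,0],0],[255,[0,0,0],0]]'

```text
time_s: 18.73
tcp_pos: [0.514, 0.1055, 0.0524]
eef_rot: [-180.0, -0.1, 163.3]
contact_force: [-7.3, 2.9, 5.3]
gripper_width: 0.0003
```

```bash
python3 - <<'E'
from h import *
st(); print(tray(now()[0])); b=cam('side'); crop(b,265,235,100,75,'s20.png',8)
E
```

```text
t18.73 tcp [0.514  0.1055 0.0524] rot [-1.7998e+02 -8.0000e-02  1.6325e+02] F [-7.3  2.9  5.3] M [1.46 2.56 0.09] w 0.0003 q [ 33.   17.1 -30.6  -0.1 -42.3 -49.7]
[-0.06332494 -0.00098589  0.05244501]
```

View pics/s20.png

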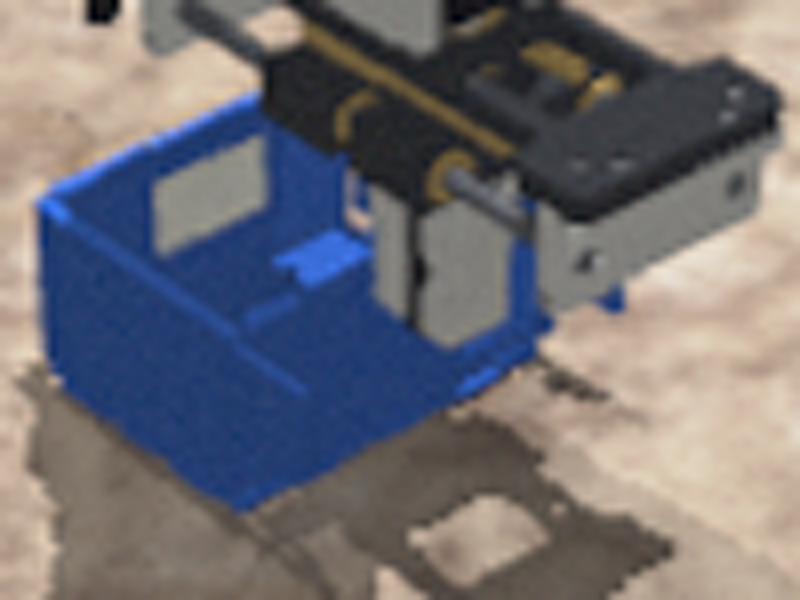

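Emit:
apply_moves --plan '[[255,[-0.06,0,0],0],[255,[0,0,0],0]]'

```text
time_s: 19.02
tcp_pos: [0.5146, 0.1051, 0.0523]
eef_rot: [-179.9, -0.3, 163.2]
contact_force: [-18.7, 12.2, 14.4]
gripper_width: 0.0005
```

```bash
python3 - <<'E'
from h import *
st(); print(tray(now()[0])); b=cam('scene'); crop(b,260,225,100,75,'s21.png',8)
E
```

```text
t19.02 tcp [0.5146 0.1051 0.0523] rot [-179.94   -0.27  163.23] F [-18.7  12.2  14.4] M [4.29 6.87 0.07] w 0.0005 q [ 32.8  17.3 -30.3  -0.2 -42.6 -49.4]
[-0.06266098 -0.00121821  0.05234007]
```

View pics/s21.png

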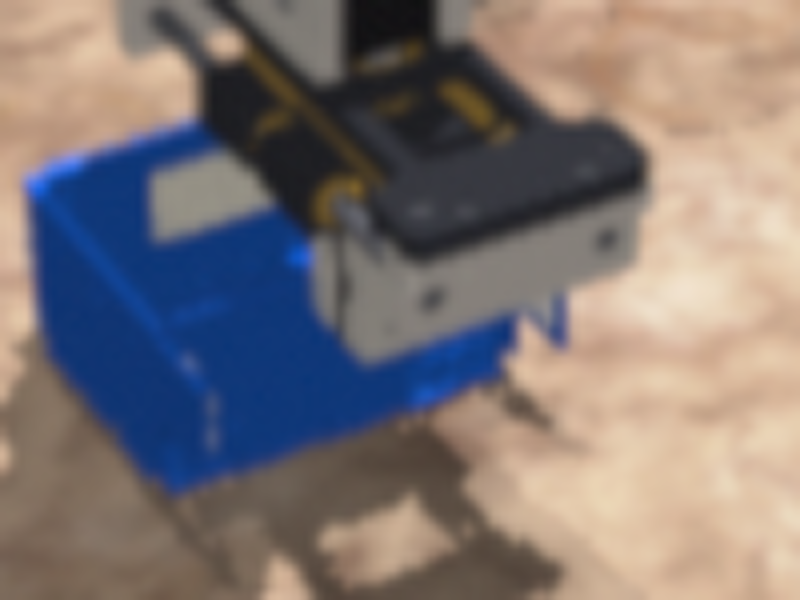

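Emit:
apply_moves --plan '[[255,[-0.06,0,-0.04],0],[255,[0,0,0],0]]'

```text
time_s: 19.32
tcp_pos: [0.5148, 0.1047, 0.0526]
eef_rot: [-179.9, -0.5, 163.2]
contact_force: [-25.6, 19.8, 6.3]
gripper_width: 0.0002
```

```bash
python3 - <<'E'
from h import *
st(); print(tray(now()[0]))
E
```

```text
t19.32 tcp [0.5148 0.1047 0.0526] rot [-179.88   -0.52  163.17] F [-25.6  19.8   6.3] M [7.28 9.17 0.12] w 0.0002 q [ 32.7  17.4 -30.   -0.5 -43.  -49.2]
[-0.06229026 -0.00158424  0.05261277]
```

Emit:
apply_moves --plan '[[255,[0.3,0,0],0],[255,[0.5,0,-0.6],0],[255,[0.5,0,-0.9],0],[255,[0,0,0],0]]'

```text
time_s: 19.82
tcp_pos: [0.4594, 0.1238, 0.1331]
eef_rot: [179.7, 0.3, 163.4]
contact_force: [0.3, 0.1, 0.2]
gripper_width: 0.0004
```

```bash
python3 - <<'E'
from h import *
st(); a=cam('scene'); b=cam('side')
f=np.hstack([cv2.resize(a['frame'][235:305,255:335],None,fx=5,fy=5,interpolation=2),cv2.resize(b['frame'][245:315,265:345],None,fx=5,fy=5,interpolation=2)]); cv2.imwrite('pics/s22.png',f)
cv2.imwrite('pics/w22.png',cam('wrist')['frame'][:300])
E
```

```text
t19.82 tcp [0.4594 0.1238 0.1331] rot [179.69   0.29 163.38] F [0.3 0.1 0.2] M [0.03 0.05 0.05] w 0.0004 q [ 38.9   6.4 -31.6   0.1 -51.5 -55.6]
```

View pics/s22.png

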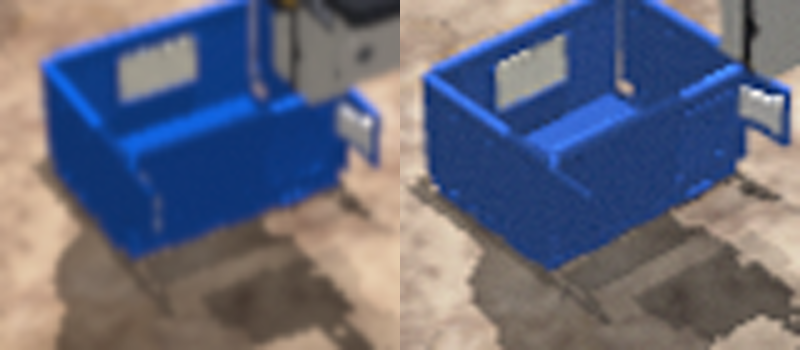

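View pics/w22.png

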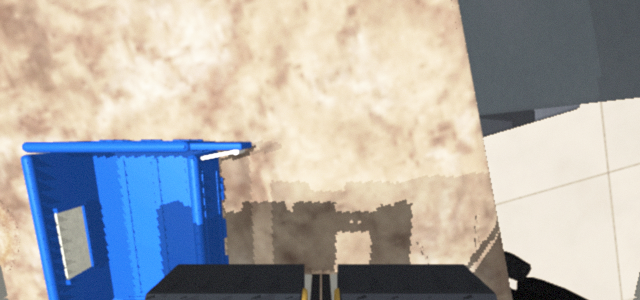

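```bash
python3 - <<'E'
from h import *
c=cam('wrist'); crop(c,140,120,150,110,'w23.png',5)
for u in ((195,165),(205,200),(193,220)): print(u,tray(plane(c,u,.069)).round(4))
b=cam('side')
# front top edge ends in side crop
for u in ((555,158),(742,68)): print(onx(b,((u[0]-400)/5+265,u[1]/5+245),-.046).round(4), tray(plane(b,((u[0]-400)/5+265,u[1]/5+245),.069)).round(4))
E
```

```text
(195, 165) [-0.0519 -0.053   0.069 ]
(205, 200) [-0.0559 -0.0332  0.069 ]
(193, 220) [-0.048  -0.0214  0.069 ]
[-0.046   0.0529  0.062 ] [-0.0535  0.059   0.069 ]
[-0.046  -0.064   0.0595] [-0.0561 -0.0542  0.069 ]
```

View pics/w23.png

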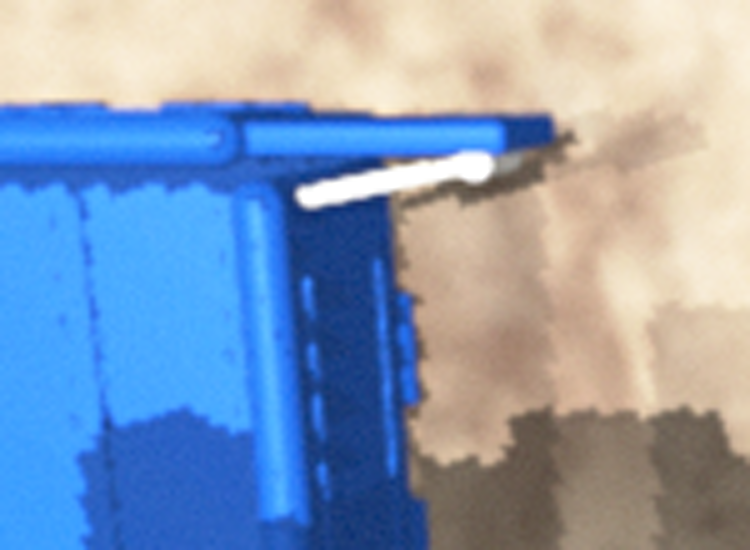

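The right snap finger (white, (203,157)–(235,152)) has sprung in front of the wall's bead, so that side is latched. I'll check the left one too.

Emit:
apply_moves --plan '[[0,[0.1,0.9,-0.3],0],[0,[0,0.95,-0.2],0],[0,[0,0.95,0],0],[0,[0,0,0],0]]'

```text
time_s: 20.58
tcp_pos: [0.4947, 0.2602, 0.1528]
eef_rot: [-179.9, -0.0, 163.4]
contact_force: [-0.5, -0.4, -0.2]
gripper_width: 0.0348
```

```bash
python3 - <<'E'
from h import *
st(); c=cam('wrist'); u=proj(c,T2W(-.05,.06,.066)); print(u,tray(now()[0]))
x,y=int(u[0])-60,max(0,int(u[1])-50); crop(c,x,y,140,100,'w24.png',5)
E
```

```text
t20.57 tcp [0.4947 0.2602 0.1528] rot [-1.7989e+02 -3.0000e-02  1.6336e+02] F [-0.5 -0.4 -0.2] M [-0.06  0.22 -0.01] w 0.0348 q [ 47.8  13.2 -20.    0.  -56.9 -64.5]
[194.38504454 112.47774357] [-0.12619585  0.13997563  0.15263046]
```

View pics/w24.png

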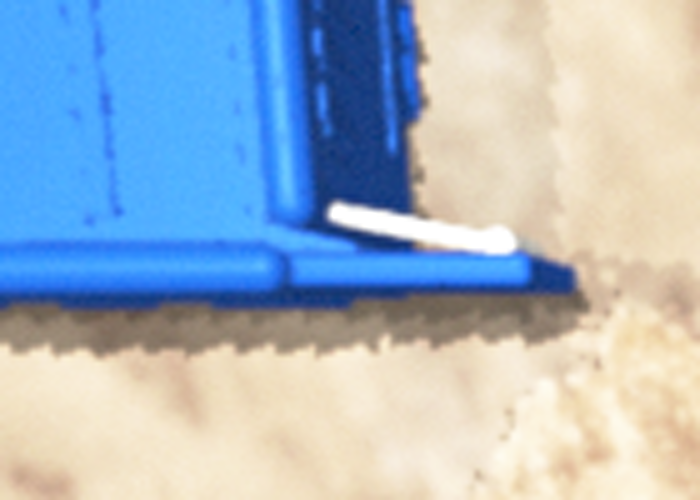

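Both snap fingers are latched: the white left finger at (200–235,113) lies just outside the front wall's end. Next is the cup. I'll close on its rim so that it hangs and can pivot, with the jaw axis at yaw 118.5° to clear the neighbours.

```bash
python3 - <<'E'
from h import *
p,y=now()
for r_ in sugg(p,y,[0.505,-0.357,0.13],118.5,14): print([float(v) for v in r_])
E
```

```text
[-0.27, -0.84, 0.03, 0.53]
[-0.31, -0.82, 0.03, 0.53]
[-0.36, -0.8, 0.03, 0.53]
[-0.4, -0.78, 0.03, 0.53]
[-0.45, -0.76, 0.03, 0.53]
[-0.49, -0.73, 0.03, 0.53]
[-0.53, -0.7, 0.03, 0.53]
[-0.57, -0.67, 0.03, 0.53]
[-0.6, -0.64, 0.03, 0.53]
[-0.64, -0.6, 0.03, 0.53]
[-0.67, -0.57, 0.03, 0.53]
[-0.7, -0.53, 0.03, 0.53]
[-0.73, -0.49, 0.03, 0.53]
[-0.76, -0.45, 0.03, 0.53]
```

Emit:
apply_moves --plan '[[0,[-0.27,-0.84,0],0.53],[0,[-0.31,-0.82,0],0.53],[0,[-0.36,-0.8,0],0.53],[0,[-0.4,-0.78,0],0.53],[0,[-0.45,-0.76,0],0.53],[0,[-0.49,-0.73,0],0.53],[0,[-0.53,-0.7,0],0.53],[0,[-0.57,-0.67,0],0.53],[0,[-0.6,-0.64,0],0.53],[0,[-0.64,-0.6,0],0.53],[0,[-0.67,-0.57,0],0.53],[0,[0,0,0],0]]'

```text
time_s: 22.12
tcp_pos: [0.5018, -0.2283, 0.1534]
eef_rot: [-179.9, -0.1, 128.0]
contact_force: [-1.6, 0.5, -0.1]
gripper_width: 0.0874
```

```bash
python3 - <<'E'
from h import *
st(); c=cam('wrist'); cv2.imwrite('pics/w25.png',c['frame'])
print(proj(c,[.505,-.357,.052]))
p,y=now()
print(sugg(p,y,[0.505,-0.357,0.13],118.5,4))
E
```

```text
t22.12 tcp [ 0.5018 -0.2283  0.1534] rot [-1.799e+02 -8.000e-02  1.280e+02] F [-1.6  0.5 -0.1] M [ 0.13  0.11 -0.03] w 0.0874 q [ -4.1  12.5 -20.8   0.  -56.8 -47.9]
[160.34287458 121.90040577]
[[np.float64(-0.52), np.float64(-0.39), np.float64(0.12), np.float64(0.4)], [np.float64(-0.54), np.float64(-0.37), np.float64(0.12), np.float64(0.4)], [np.float64(-0.55), np.float64(-0.34), np.float64(0.12), np.float64(0.4)], [np.float64(-0.57), np.float64(-0.32), np.float64(0.12), np.float64(0.4)]]
```

View pics/w25.png

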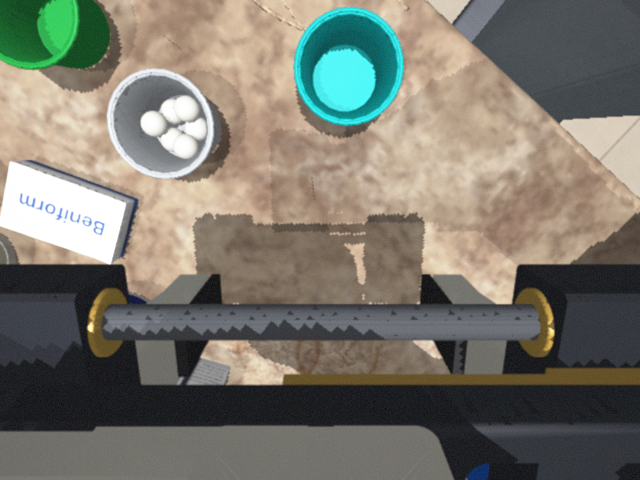

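The cup's rim centre is at (161,123), within 2 px of the prediction, and there is free room left and right for the fingers.

Emit:
apply_moves --plan '[[0,[-0.52,-0.39,0],0.4],[0,[-0.54,-0.37,0],0.4],[0,[-0.55,-0.34,0],0.4],[0,[-0.57,-0.32,0],0.4],[0,[0,0,0.8],0],[0,[0,0,0.8],0],[0,[0,0,0.8],0],[0,[0,0,0],0]]'

```text
time_s: 23.18
tcp_pos: [0.5044, -0.3539, 0.0314]
eef_rot: [-179.7, -0.3, 118.7]
contact_force: [-1.7, 0.7, 1.1]
gripper_width: 0.0878
```

```bash
python3 - <<'E'
from h import *
st(); b=cam('side'); crop(b,370,150,110,90,'s26.png',7)
E
```

```text
t23.18 tcp [ 0.5044 -0.3539  0.0314] rot [-179.74   -0.31  118.71] F [-1.7  0.7  1.1] M [ 0.02  0.02 -0.06] w 0.0878 q [-16.9  25.9 -19.5  -0.  -45.  -44.3]
```

View pics/s26.png

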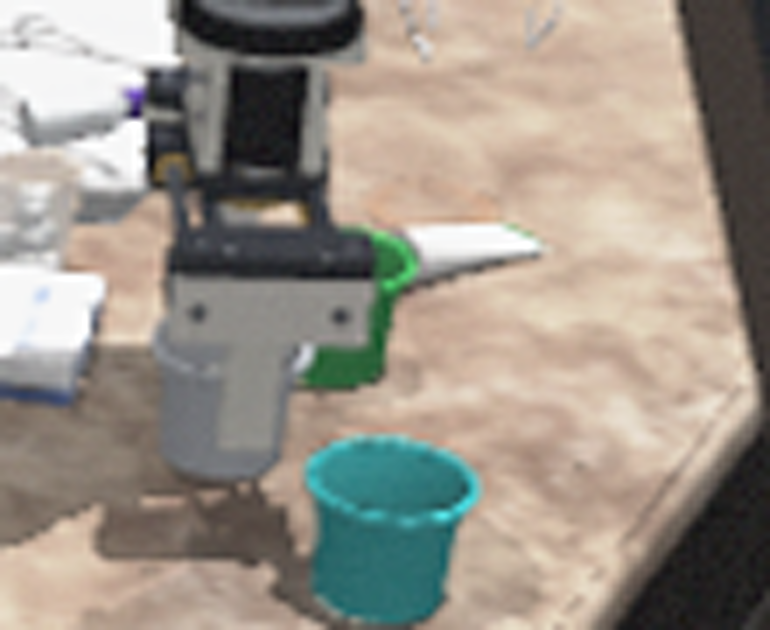

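Emit:
apply_moves --plan '[[255,[0,0,0],0],[255,[0,0,0],0],[255,[0,0,0],0],[255,[0,0,0],0]]' --squeeze 15

```text
time_s: 23.72
tcp_pos: [0.5079, -0.3557, 0.036]
eef_rot: [179.9, 0.1, 118.7]
contact_force: [-0.7, 2.5, 6.6]
gripper_width: 0.065
```

Emit:
apply_moves --plan '[[255,[0,0,-0.2],0],[255,[0,0,-0.3],0],[255,[0,0,0],0]]'

```text
time_s: 24.1
tcp_pos: [0.5082, -0.356, 0.0614]
eef_rot: [179.9, 0.1, 118.7]
contact_force: [-0.2, 0.4, -2.9]
gripper_width: 0.0652
```

```bash
python3 - <<'E'
from h import *
st(); b=cam('side'); crop(b,370,150,110,90,'s27.png',7); cv2.imwrite('pics/w27.png',cam('wrist')['frame'])
E
```

```text
t24.10 tcp [ 0.5082 -0.356   0.0614] rot [1.7989e+02 1.3000e-01 1.1871e+02] F [-0.2  0.4 -2.9] M [ 0.06 -0.04 -0.06] w 0.0652 q [-17.   23.9 -18.    0.  -48.  -44.3]
```

View pics/s27.png

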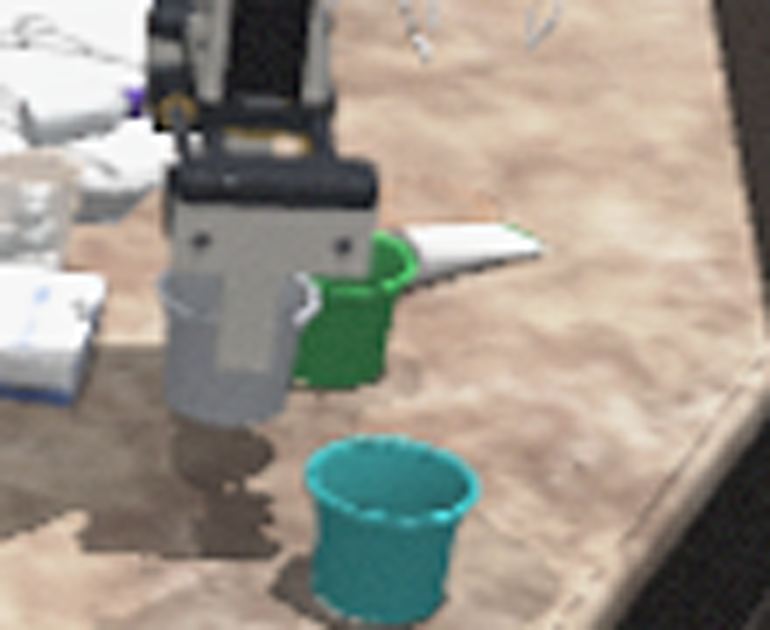

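View pics/w27.png

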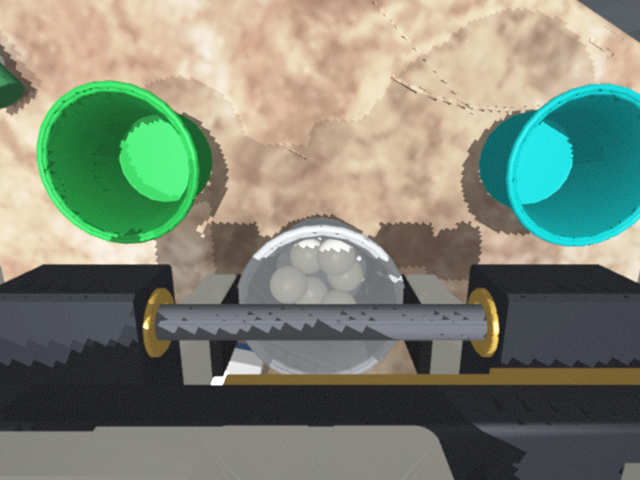

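```bash
python3 - <<'E'
from h import *
p,y=now()
for r_ in sugg([*p[:2],.13],y,[*T2W(0,-.135,0)[:2],0.13],163.4,9): print([float(v) for v in r_])
E
```

```text
[0.58, 0.39, 0.0, -0.83]
[0.55, 0.44, 0.0, -0.83]
[0.51, 0.49, 0.0, -0.83]
[0.46, 0.53, 0.0, -0.83]
[0.41, 0.57, 0.0, -0.83]
[0.36, 0.6, 0.0, -0.83]
[0.31, 0.63, 0.0, -0.83]
[0.25, 0.65, 0.0, -0.83]
[0.2, 0.67, 0.0, -0.83]
```

Emit:
apply_moves --plan '[[255,[0,0,-0.6],0],[255,[0,0,-0.8],0],[255,[0.58,0.39,0],-0.83],[255,[0.55,0.44,0],-0.83],[255,[0.51,0.49,0],-0.83],[255,[0.46,0.53,0],-0.83],[255,[0.41,0.57,0],-0.83],[255,[0.36,0.6,0],-0.83],[255,[0.31,0.63,0],-0.83],[255,[0.25,0.65,0],-0.83],[255,[0.2,0.67,0],-0.83],[255,[0,0,0],0]]'

```text
time_s: 25.7
tcp_pos: [0.5361, -0.0393, 0.1292]
eef_rot: [180.0, -0.0, 163.7]
contact_force: [0.1, -0.9, -2.2]
gripper_width: 0.065
```

```bash
python3 - <<'E'
from h import *
st(); print(tray(now()[0])); b=cam('side'); crop(b,250,200,150,110,'s28.png',5)
E
```

```text
t25.70 tcp [ 0.5361 -0.0393  0.1292] rot [ 1.7999e+02 -2.0000e-02  1.6372e+02] F [ 0.1 -0.9 -2.2] M [-0.27  0.17 -0.  ] w 0.065 q [ 16.7  12.6 -24.3  -0.  -53.1 -33. ]
[-0.00099706 -0.13356613  0.12921426]
```

View pics/s28.png

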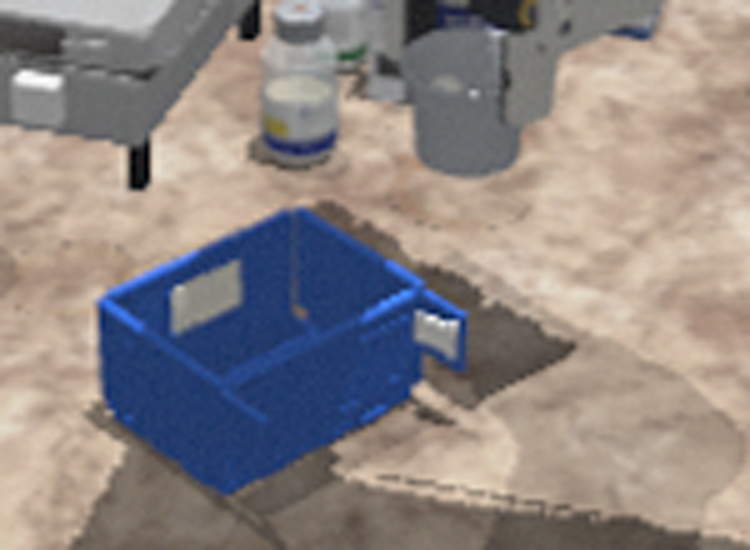

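Emit:
apply_moves --plan '[[255,[0,0,0.78],0],[255,[0,0.4,0],0],[255,[0,0.3,0],0],[255,[0,0.2,0],0],[255,[0,0.2,0],0],[255,[0,0.2,0],0],[255,[0,0,0],0]]' --squeeze 12

```text
time_s: 26.62
tcp_pos: [0.5551, 0.0217, 0.0913]
eef_rot: [180.0, 0.1, 163.6]
contact_force: [-0.4, -2.4, 2.1]
gripper_width: 0.0651
```

```bash
python3 - <<'E'
from h import *
st(); print(tray(now()[0])); b=cam('side'); crop(b,250,200,150,110,'s29.png',5)
E
```

```text
t26.62 tcp [0.5551 0.0217 0.0913] rot [1.7997e+02 7.0000e-02 1.6356e+02] F [-0.4 -2.4  2.1] M [-0.86  0.06 -0.01] w 0.0651 q [ 22.5  16.7 -24.6   0.  -48.6 -38.9]
[-9.03158444e-05 -6.96682992e-02  9.12587696e-02]
```

View pics/s29.png

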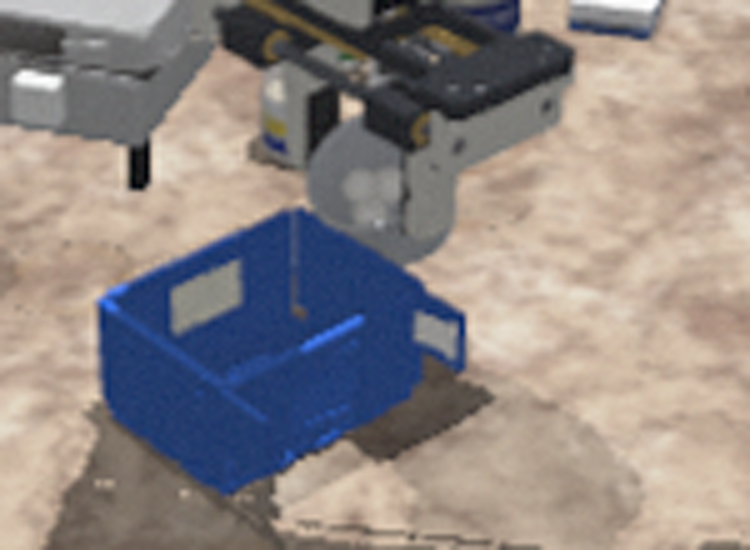

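Just as intended: the cup drags on the side_r wall and tips, with its mouth facing the tray. I'll keep going inwards.

Emit:
apply_moves --plan '[[255,[0,0.2,0],0],[255,[0,0.2,0],0],[255,[0,0.2,0],0],[255,[0,0.15,0.05],0],[255,[0,0,0],0]]'

```text
time_s: 27.3
tcp_pos: [0.5658, 0.0581, 0.088]
eef_rot: [180.0, 0.0, 163.6]
contact_force: [0.2, 0.5, 2.4]
gripper_width: 0.0645
```

```bash
python3 - <<'E'
from h import *
st(); print(tray(now()[0])); b=cam('side'); crop(b,250,200,150,110,'s30.png',5)
E
```

```text
t27.30 tcp [0.5658 0.0581 0.088 ] rot [1.7996e+02 4.0000e-02 1.6357e+02] F [0.2 0.5 2.4] M [ 0.35  0.36 -0.06] w 0.0645 q [ 25.6  18.  -23.1  -0.  -48.8 -42. ]
[-0.00023163 -0.0317759   0.08799191]
```

View pics/s30.png

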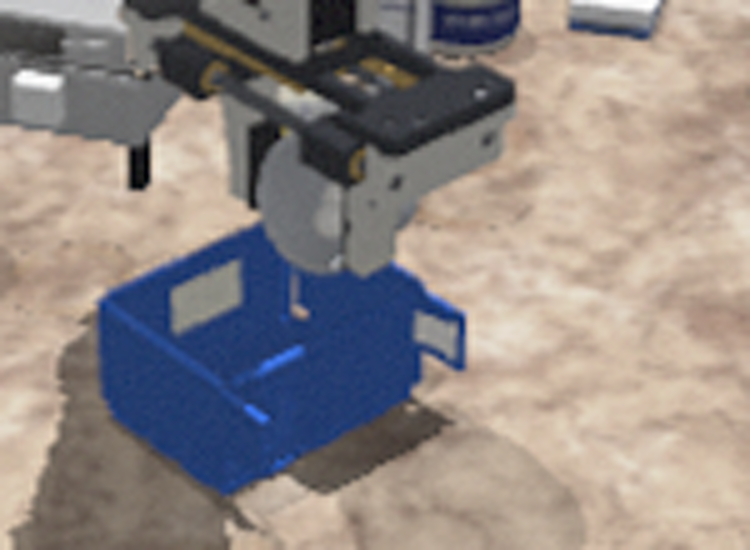

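Emit:
apply_moves --plan '[[255,[0,0.05,0.1],0],[255,[0,0,0.1],0],[255,[0,0,0],0],[255,[0,0,0],0]]'

```text
time_s: 27.85
tcp_pos: [0.5662, 0.0594, 0.0781]
eef_rot: [180.0, 0.0, 163.5]
contact_force: [0.7, 1.3, 2.7]
gripper_width: 0.0645
```

```bash
python3 - <<'E'
from h import *
st(); print(tray(now()[0])); b=cam('side'); crop(b,250,200,150,110,'s31.png',5)
E
```

```text
t27.85 tcp [0.5662 0.0594 0.0781] rot [1.7999e+02 3.0000e-02 1.6352e+02] F [0.7 1.3 2.7] M [ 0.9  -0.36  0.03] w 0.0645 q [ 25.7  18.7 -23.6   0.  -47.6 -42.2]
[-0.00016992 -0.0303485   0.07813018]
```

View pics/s31.png

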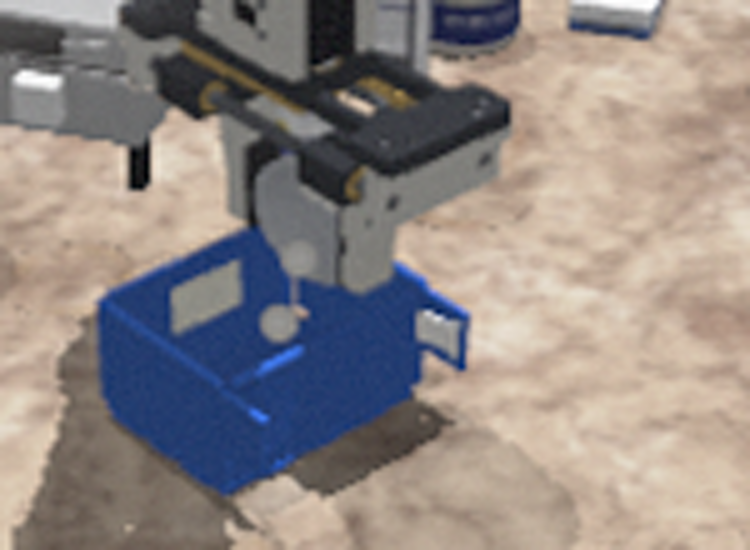

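Emit:
apply_moves --plan '[[255,[0,0,0],0],[255,[0,0,0],0],[255,[0,0,0],0],[255,[0,0,0],0],[255,[0,0,0],0],[255,[0,0,0],0]]'

```text
time_s: 28.65
tcp_pos: [0.5657, 0.0593, 0.078]
eef_rot: [-180.0, -0.0, 163.5]
contact_force: [1.0, 0.5, 0.9]
gripper_width: 0.0646
```

```bash
python3 - <<'E'
from h import *
st(); b=cam('side'); crop(b,250,200,150,110,'s32.png',5)
cv2.imwrite('pics/w32.png',cam('wrist')['frame'])
E
```

```text
t28.65 tcp [0.5657 0.0593 0.078 ] rot [-1.7998e+02 -1.0000e-02  1.6352e+02] F [1.  0.5 0.9] M [ 0.34 -0.59  0.04] w 0.0646 q [ 25.7  18.7 -23.7   0.  -47.6 -42.2]
```

View pics/s32.png

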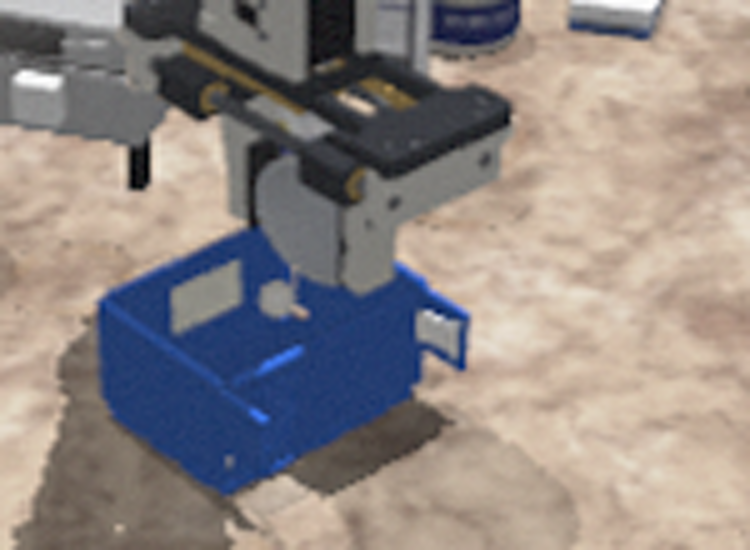

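View pics/w32.png

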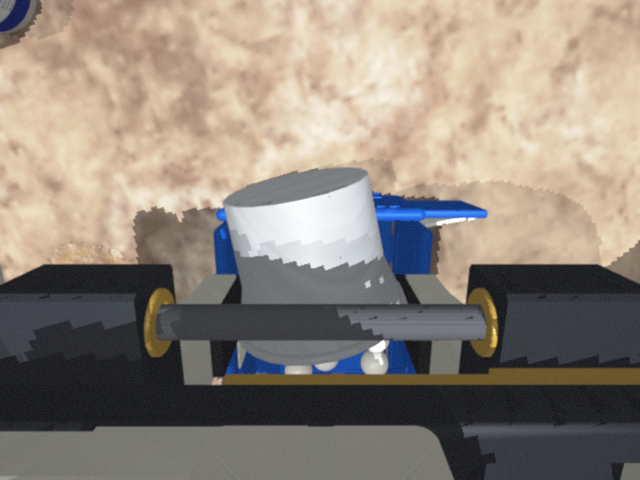

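Emit:
apply_moves --plan '[[255,[0,0,-0.3],0],[255,[0,0,-0.5],0],[255,[0,0,-0.2],0],[255,[0,0,0],0]]'

```text
time_s: 29.25
tcp_pos: [0.5658, 0.0595, 0.1288]
eef_rot: [179.9, 0.0, 163.5]
contact_force: [0.1, -0.4, -1.7]
gripper_width: 0.0643
```

```bash
python3 - <<'E'
from h import *
st(); b=cam('side'); crop(b,250,200,150,110,'s33.png',5)
cv2.imwrite('pics/w33.png',cam('wrist')['frame'])
E
```

```text
t29.25 tcp [0.5658 0.0595 0.1288] rot [1.7995e+02 4.0000e-02 1.6350e+02] F [ 0.1 -0.4 -1.7] M [0.15 0.07 0.03] w 0.0643 q [ 25.7  15.4 -20.5  -0.  -54.  -42.2]
```

View pics/s33.png

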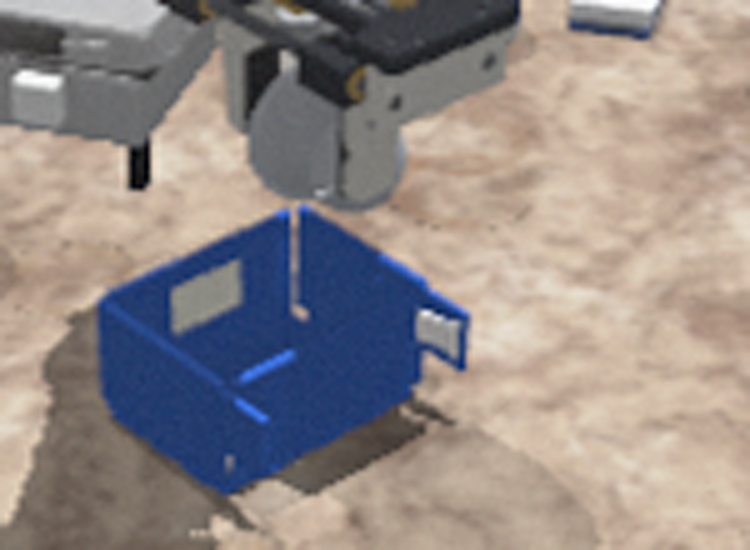

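View pics/w33.png

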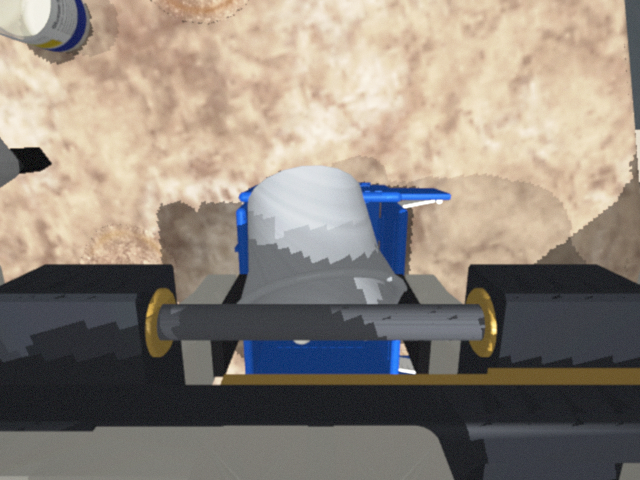

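Emit:
apply_moves --plan '[[255,[0,-0.6,0],0],[255,[0,-0.7,0],0],[255,[0,-0.7,0],0],[255,[0,-0.7,0.2],0],[255,[0,0,0.7],0],[255,[0,0,0.5],0],[255,[0,0,0],0]]'

```text
time_s: 30.22
tcp_pos: [0.5253, -0.0705, 0.0557]
eef_rot: [-179.9, -0.3, 163.5]
contact_force: [0.6, -0.1, -0.7]
gripper_width: 0.0632
```

Emit:
apply_moves --plan '[[255,[0,0,0],0],[255,[0,0,0],0],[255,[0,0,0],0]]' --squeeze 4

```text
time_s: 30.6
tcp_pos: [0.528, -0.0698, 0.0589]
eef_rot: [180.0, 0.1, 163.5]
contact_force: [-0.7, 0.0, -1.4]
gripper_width: 0.0644
```

```bash
python3 - <<'E'
from h import *
st(); print(tray(now()[0])); b=cam('side'); crop(b,250,180,150,120,'s34.png',5)
cv2.imwrite('pics/w34.png',cam('wrist')['frame'])
E
```

```text
t30.60 tcp [ 0.528  -0.0698  0.0589] rot [1.7996e+02 8.0000e-02 1.6353e+02] F [-0.7  0.  -1.4] M [0.04 0.08 0.01] w 0.0644 q [ 13.6  17.2 -29.4   0.  -43.3 -30. ]
[-6.78926996e-05 -1.65137571e-01  5.88956485e-02]
```

View pics/s34.png

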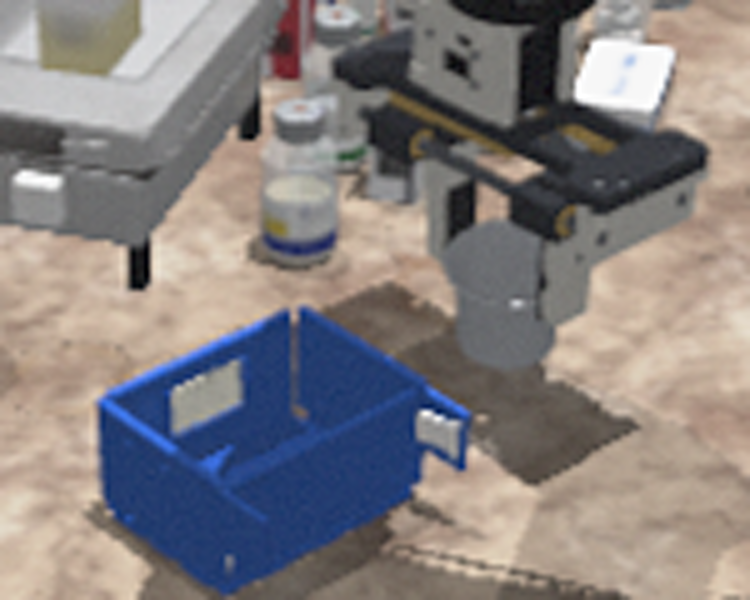

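View pics/w34.png

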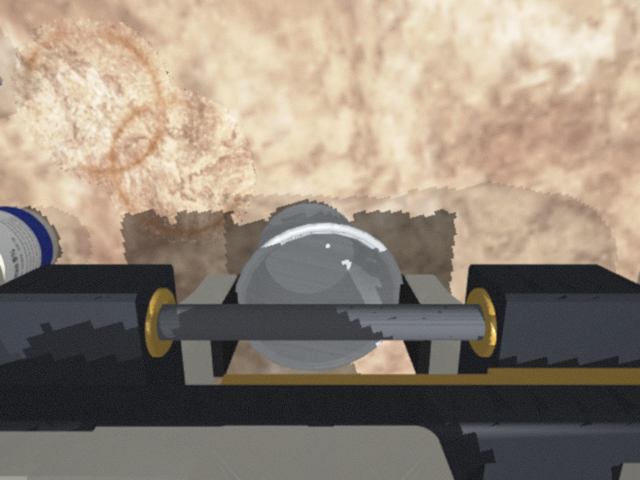

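The cup has swung upright by itself and looks empty. I'll lower it to the worktop.

Emit:
apply_moves --plan '[[255,[0,0,0.25],0],[255,[0,0,0.2],0],[255,[0,0,0.06],0],[255,[0,0,0],0],[255,[0,0,0],0]]'

```text
time_s: 31.32
tcp_pos: [0.5276, -0.07, 0.0324]
eef_rot: [-180.0, -0.0, 163.5]
contact_force: [1.2, -1.6, 1.5]
gripper_width: 0.0645
```

```bash
python3 - <<'E'
from h import *
st(); print(tray(now()[0])); b=cam('side'); crop(b,300,180,100,80,'s35.png',7)
E
```

```text
t31.32 tcp [ 0.5276 -0.07    0.0324] rot [-1.8000e+02 -1.0000e-02  1.6351e+02] F [ 1.2 -1.6  1.5] M [-0.23 -0.43  0.09] w 0.0645 q [ 13.6  19.4 -30.8  -0.  -39.9 -30. ]
[-0.00047063 -0.16543661  0.03239336]
```

View pics/s35.png

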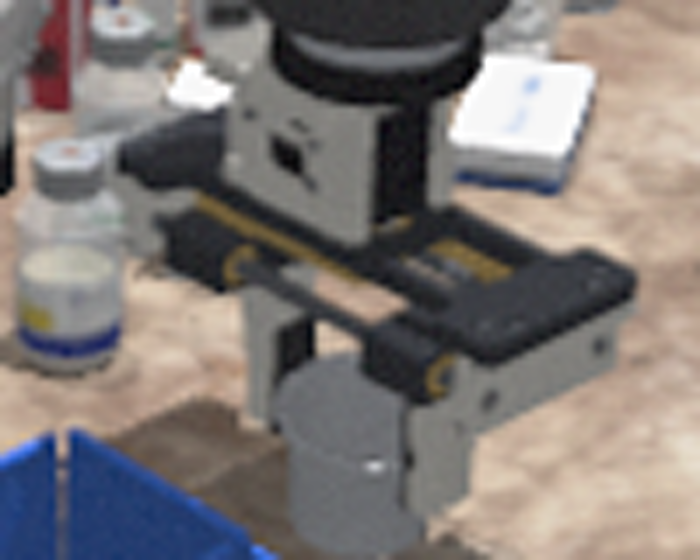

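Emit:
apply_moves --plan '[[0,[0,0,0],0],[0,[0,0,0],0],[0,[0,0,-0.3],0],[0,[0,0,-0.9],0],[0,[0,0.8,-0.9],0],[255,[0,0.8,-0.3],0],[255,[0,0.9,0],0],[255,[0,0.9,0],0],[255,[0,0.9,0],0],[255,[0,0,0],0]]'

```text
time_s: 32.62
tcp_pos: [0.5892, 0.1388, 0.1533]
eef_rot: [180.0, 0.0, 163.7]
contact_force: [-0.5, -0.1, 0.7]
gripper_width: 0.043
```

```bash
python3 - <<'E'
from h import *
st(); print(tray(now()[0])); b=cam('side'); a=cam('scene'); 
f=np.hstack([cv2.resize(a['frame'][200:300,260:360],None,fx=4,fy=4,interpolation=2),cv2.resize(b['frame'][215:315,260:360],None,fx=4,fy=4,interpolation=2)]); cv2.imwrite('pics/s36.png',f)
cv2.imwrite('pics/w36.png',cam('wrist')['frame'])
E
```

```text
t32.62 tcp [0.5892 0.1388 0.1533] rot [1.7997e+02 4.0000e-02 1.6368e+02] F [-0.5 -0.1  0.7] M [0.02 0.14 0.01] w 0.043 q [ 31.7  17.2 -14.2   0.  -58.5 -48.1]
[-0.00072105  0.05228426  0.15331655]
```

View pics/s36.png

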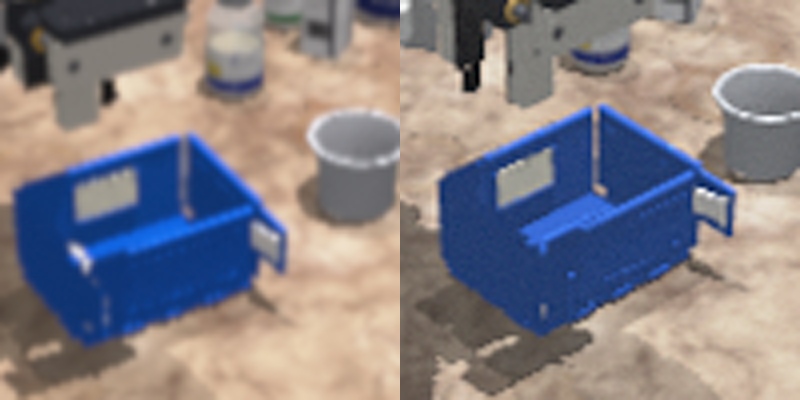

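View pics/w36.png

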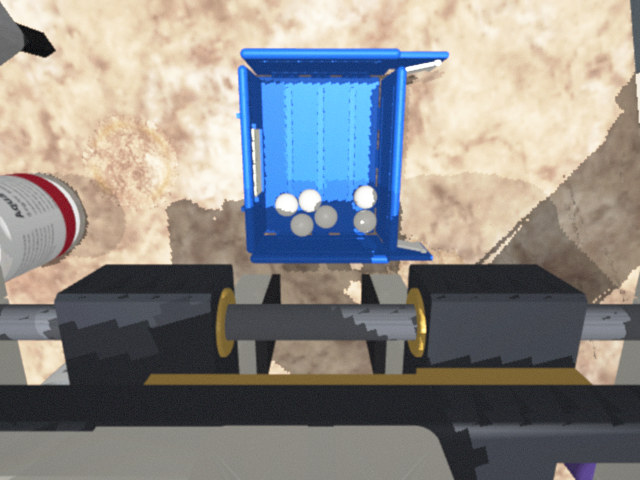

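All six balls are in the tray: (286,204), (310,200), (326,216), (302,225), (365,197) and (365,221). The cup stands upright. I'll check whether the walls are still fully upright.

```bash
python3 - <<'E'
from h import *
c=cam('wrist')
for u in ((260,54),(320,54),(390,53)): print('r',tray(plane(c,u,.066)).round(4))
for u in ((270,258),(340,258)): print('l',tray(plane(c,u,.066)).round(4))
for u in ((402,90),(399,150),(395,220)): print('f',tray(plane(c,u,.066)).round(4))
for u in ((243,100),(247,200)): print('b',tray(plane(c,u,.066)).round(4))
crop(c,360,35,110,80,'w37.png',7)
crop(c,360,205,110,60,'w38.png',7)
E
```

```text
r [ 0.0341 -0.0649  0.066 ]
r [-0.001 -0.065  0.066]
r [-0.042  -0.0656  0.066 ]
l [0.0323 0.0606 0.066 ]
l [-0.0145  0.0605  0.066 ]
f [-0.0501 -0.0452  0.066 ]
f [-0.0502 -0.0101  0.066 ]
f [-0.05    0.0345  0.066 ]
b [ 0.0454 -0.0394  0.066 ]
b [0.0459 0.0214 0.066 ]
```

View pics/w37.png

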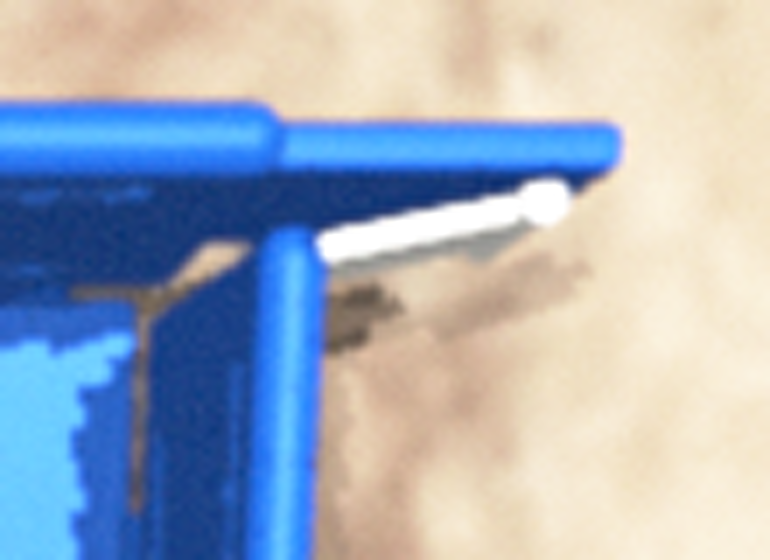

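View pics/w38.png

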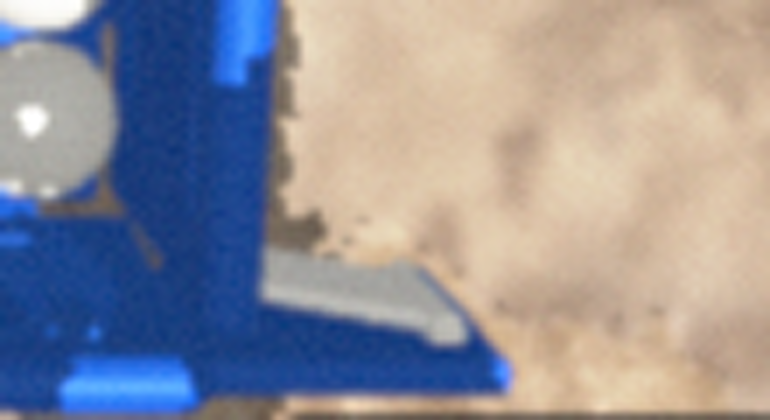

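The snap fingers still hold, but side_r measures about 2–3 mm out at its edge after the pour (−65.0 against +60.6 on the other side). I'll nudge it back to its stop.

Emit:
apply_moves --plan '[[255,[0,-0.9,0],0],[255,[0,-0.9,0],0],[255,[0,-0.9,0],0],[255,[0,-0.38,0.2],0],[255,[0,0,0.9],0],[255,[0,0,0.95],0],[255,[0,0.2,0],0],[255,[0,0.2,0],0],[255,[0,0.1,0],0],[255,[0,0,0],0]]'

```text
time_s: 34.08
tcp_pos: [0.553, 0.0134, 0.0515]
eef_rot: [179.9, 0.1, 163.6]
contact_force: [-1.4, 0.8, -0.4]
gripper_width: 0.0009
```

```bash
python3 - <<'E'
from h import *
st(); print(tray(now()[0]))
E
```

```text
t34.08 tcp [0.553  0.0134 0.0515] rot [1.7991e+02 1.2000e-01 1.6358e+02] F [-1.4  0.8 -0.4] M [-0.02  0.1   0.05] w 0.0009 q [ 21.7  19.3 -27.3   0.  -43.2 -38.1]
[ 0.00020578 -0.07826472  0.05152073]
```

Emit:
apply_moves --plan '[[255,[0,0.06,0],0],[255,[0,0.05,0],0],[255,[0,0,0],0]]'

```text
time_s: 34.45
tcp_pos: [0.5531, 0.0161, 0.0508]
eef_rot: [-179.9, -0.0, 163.5]
contact_force: [-1.8, -9.6, 7.3]
gripper_width: 0.0003
```

```bash
python3 - <<'E'
from h import *
st(); print(tray(now()[0]))
E
```

```text
t34.45 tcp [0.5531 0.0161 0.0508] rot [-1.7987e+02 -2.0000e-02  1.6352e+02] F [-1.8 -9.6  7.3] M [-3.45  0.47 -0.  ] w 0.0003 q [ 22.   19.5 -27.2   0.1 -43.4 -38.6]
[-0.0004403  -0.07565895  0.05076125]
```

Emit:
apply_moves --plan '[[255,[0,0.04,0],0],[255,[0,0,0],0],[255,[0,-0.3,0],0],[255,[0,-0.2,-0.8],0],[255,[0,0.3,-0.9],0],[255,[0,0.9,-0.2],0],[255,[0,0.9,0],0],[255,[0,0.8,0],0],[255,[0,0,0],0]]'

```text
time_s: 35.58
tcp_pos: [0.5886, 0.1372, 0.1447]
eef_rot: [180.0, 0.0, 163.7]
contact_force: [-0.5, 0.7, 0.5]
gripper_width: 0.0005
```

```bash
python3 - <<'E'
from h import *
st(); c=cam('wrist'); b=cam('side'); a=cam('scene'); 
f=np.hstack([cv2.resize(a['frame'][200:300,260:360],None,fx=4,fy=4,interpolation=2),cv2.resize(b['frame'][215:315,260:360],None,fx=4,fy=4,interpolation=2)]); cv2.imwrite('pics/s40.png',f)
cv2.imwrite('pics/w40.png',c['frame'][:300])
cv2.imwrite('pics/a40.png',a['frame'])
E
```

```text
t35.58 tcp [0.5886 0.1372 0.1447] rot [179.96   0.   163.66] F [-0.5  0.7  0.5] M [-0.02  0.1  -0.03] w 0.0005 q [ 31.6  17.6 -14.9  -0.  -57.4 -47.9]
```

View pics/s40.png

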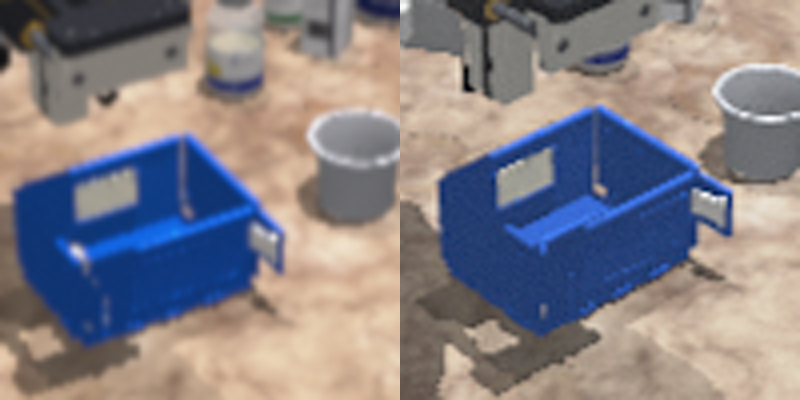

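View pics/w40.png

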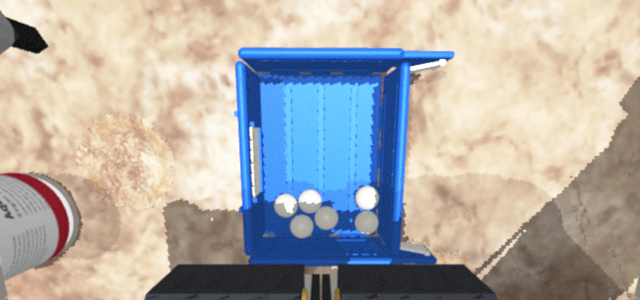

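View pics/a40.png

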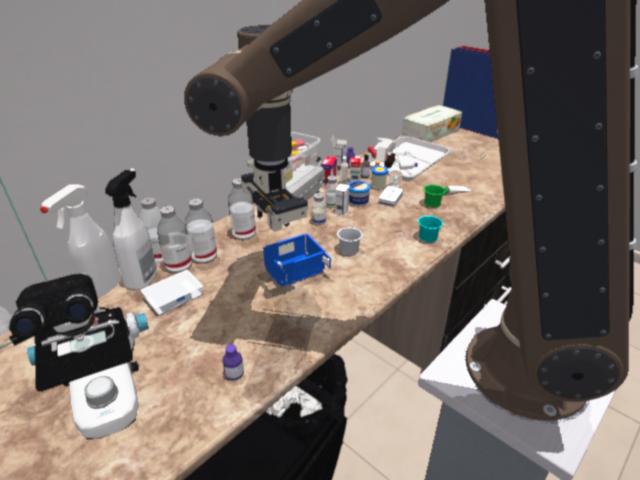

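The corner gap has closed: side_r is back at its stop. Six balls are in the tray, the cup is upright, and the robot is touching nothing.

```bash
python3 -c "
from plant import close_job
print(close_job())"
```

```text
the job is handed in; nothing more can be done
None
```

The job is done and handed in at about 36 s of the 72 s allowed. The tray is standing with both snap fingers latched, all six balls are in it, and the empty cup stands upright beside it.

- **Walls:** I pushed side_l and then side_r up to their stops. I then raised the front wall until both white fingers had sprung in behind it, which close wrist views of both corners confirmed.
- **Pour:** I gripped the steel cup loosely by its rim and drew it over the side_r wall so that it tipped into the tray. It then swung back upright, and I set it down about 165 mm from the tray's centre on the side_r side.
- **Last checks:** The final wrist view shows six balls in the tray. The side_r corner gap is closed, the cup is upright and empty, and the other things look to be where they were.

Three checks did not go cleanly:

- **Jam on the front wall:** On my first push it jammed briefly at about 65 N sideways and 40 N upwards. That is below the 120 N wrist limit. The load was on the fingertips as far as I could tell, but I had no direct way to rule out the gripper's body against its 40 N limit.
- **side_r after the pour:** It measured about 2 to 3 mm out at its edge, so I pushed it back to its stop. At the stop it read the same position as before.
- **Camera heights:** Triangulating between the two fixed cameras put heights off by up to 14 mm. I used plane rays and the wrist camera instead.

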